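# Load and lock a battery module lane

### The arm

A 6-joint arm with a two-finger parallel gripper is mounted at the origin on the work surface. World frame = base frame: x ahead of the robot, y to its left, z up, the work surface at z = 0. Lengths are in mm, angles in degrees, forces in N, time in s.
With the tool pointing down it reaches from about 300 to 850 mm from the base axis. Payload 4.2 kg.
Tool frame: the origin (TCP) lies midway between the tips of the shut fingers; the grasp point (between the pads) lies env.grasp_offset behind it (env.grasp_offset is the distance from the TCP to the grasp point, in mm); y points along the fingers, x is the direction in which the jaws open and shut, and the axes are right-handed (so a half turn about y gives the same grasp; the last joint's range is limited). The gripper opens to 91 mm and grips with 3 to 60 N. Pads are 32 mm wide; open, the fingers measure 118 mm over their backs; the gripper's body (76 mm by 178 mm) begins 60 mm behind the grasp point.
Start: joints at [-76.203, 18.312, 89.639, -0, 72.044, -1.146], TCP at [148.268, -555.572, 213.976] pointing down, gripper open.
Joint ranges: [-177.97, 177.97], [-48.28, 115.42], [12.27, 149.76], [-77.06, 257.06], [2.81, 150.46], [-146.56, 146.56]. Speed limits (degrees/s): [147.25, 147.25, 180, 180, 180, 180].

### API

Orientations are given as [roll, pitch, yaw] about the fixed x, y, z axes, in that order (R = Rz(yaw) Ry(pitch) Rx(roll)).
In Python, from workcell import state, vision, job, env gives the robot as it stands.
- The arm moves only by the shell command python3 -m handwheel 'ROWS' [FORCE]. ROWS is JSON, a list of rows, each a list of 3 entries, a list of its own where there are three numbers: the finger opening in cm, from 0 to 9.12, then the shift along the tool's x, y, z in cm, then the turn about the tool's y in degrees. A call has 1 to 10 rows; each row is the pose to reach, as a shift and turn from the pose measured when the call began, along the tool's axes at that moment; what a row does not reach only later rows make up. A row lasts 1/10 s, in which the tool goes at most 50 mm and 8.59 degrees, less where a joint would pass 70% of its speed; a pose out of reach is approached as far as the arm can. A call with a gripper value outside its range is refused whole. The fingers move at their own pace and stop on an object; FORCE is the grip in N (left out, the last holds). Time passes only in rows, so rows that repeat a pose let the fingers close. It gives the time, the measured TCP pose, the force and the opening at its end, in the units of the state.
- state(): the state, without advancing time (a new reading comes with each control period).
- vision.grab_frame(name): name is "side" or "top"; returns the picture (400x640x3 uint8, red, green, blue); there is no depth.
- vision.camera_model(name): a dict with "fov_y" (degrees; the focal length in pixels is half the picture's height over the tangent of half this angle, whatever the lens; pixels are square), "cx", "cy" (the principal point, pixels), "extrinsics" (4x4, takes a point from world to camera coordinates). Camera axes: x right, y up, looking along -z (the intrinsics and any distortion apply to the point x, -y, -z); pixel columns grow to the right and rows downward; lengths in mm; the calibration is good to about 2 mm. A picture is of the moment at which its call begins. camera_model takes no time and is no camera call.
- job.job_done(): hands the job in, once; it reports no verdict.
The state is a dict: "time_s": time; "qpos": joint angles; "qvel": joint speeds; "effort": joint torques, N m; "ee_pos": TCP position; "ee_rot": TCP orientation; "force": force on the tool from outside, world axes, zero at the start; "torque": the same for the moment, N m; "gripper_width": finger opening in mm.
Only numpy, scipy, OpenCV 4.12 (cv2) and the standard library are available. Lean on these libraries where they do the work, as an engineer would, in place of code of your own. Each camera call takes 0.05 s, during which the arm holds its last target.

### The job

Fill the empty lane of the battery module like the full lane beside it: first stand the tall cell at the very back under the white top board, against the spring pad, then stand the short cell in front of it, touching it, and last push the wooden wedge down into the gap between the short cell and the lane's front wall until it stands on the lane floor and the row is locked tight. Do not bump the white frame, and leave the other things on the bench where they are.

Things in the scene. Friction and masses are not known exactly. Their poses are not given: they have to be found in the camera images.
- lane_back (a point): Point in the empty lane: on its floor (20 mm above the bench), mid-width, at the face of the spring pad at rest. z up, x along the lane to its back, y across. Black channel 46 mm wide inside, side walls 16 mm high. With the pad at rest and all touching, the cell centres are at x = -20 (tall, back) and -60 mm (short, in front); wedging moves both 5 mm to +x.
- lane_gate (a point): Middle of the top inner edge of the empty lane's front wall; axes as lane_back. The wall crosses the lane 40 mm above its floor and leans outwards: inner face at lane_back x = -95 mm at the floor, -104.5 mm at the top. With the pad at rest and the cells touching, 24.5 mm are left here between wall and short cell for the wedge.
- full: The full lane, fixed and alike, parallel to the empty one 110 mm to its left or right: tall cell, short cell and wedge stand in it as they should, up to 130 mm above its floor. Origin 8 mm below the lane floor at the pad's rest face.
- pad (a joint): How far the empty lane's grey spring pad (its back end, 40 mm wide, 85 mm tall) is pushed back, m: 0 at rest, up to 0.010; spring 1 N per mm. Driving the wedge to the floor presses it in 5 mm.
- tall_c (a point): Centre (half-way up) of the tall cell: upright green cylinder 40 mm in diameter, 130 mm high (the top 4 mm are a steel terminal 18 mm in diameter), about 0.34 kg, standing on the bench. z is its axis.
- short_c (a point): Centre (half-way up) of the short cell: upright green cylinder 40 mm in diameter, 70 mm high (the top 4 mm are a steel terminal 18 mm in diameter), about 0.19 kg, standing on the bench. z is its axis.
- wedge_c (a point): Centre, 40 mm above its underside, of the wooden wedge standing on the bench: block 20 mm thick (x), 36 wide (y), 80 high (z), 0.06 kg. Its flat +x face goes against the short cell. Its -x side has a taper: 0 extra thickness at the underside to 11 mm at 45 mm up, same slope as the front wall; grip it above. Seated: x along the lane's x, centre at lane_back x = -85 mm.
- frame: White wooden frame over both lanes, fixed; origin on the bench midway between the lanes below the pad faces, axes as lane_back. End uprights 20 mm thick at y = +-210, x = -30 to 100 mm. Top board 22 mm thick, underside 265 mm above the bench, covers x = -35 to 110 mm: it hangs over the tall cell's place, not over the short cell's and wedge's.
- can: Drink can, 66 mm in diameter, 115 mm high, a bystander; origin at its underside.
- meter: Multimeter lying on the bench, 80 x 150 x 43 mm, a bystander; origin at its underside.
- driver: Screwdriver lying on the bench, 180 mm long, a bystander.
- tape: Roll of tape lying flat, 100 mm in diameter, 24 mm high, a bystander; origin at its underside.
- bin: Small open blue parts bin, 110 x 130 x 50 mm, a bystander; origin at its underside.
Not all that is in view belongs to the job. What is shaped like the part that bears tall_c but blue, pink or red is not meant.

How it is judged:
By the outcome, as a careful person would: the job done as asked, in the order asked, and still so for the second after the job is handed in, with the robot touching nothing.
It also fails if it takes over 72 s, if anything falls off the work surface, if the arm or the gripper's body presses on something with over 40 N, if the wrist force passes 120 N, or if a joint passes its speed limit or range.

## Working session

There is one attempt and no reset: what is moved stays moved. The work goes in short steps, Python scripts to look and compute and a shell command to move; the robot and the scene stay as the last step left them, time stands still between calls to the robot, and variables do not carry over. Pictures are saved under pics/ and viewed, and the job is handed in when it is done.

```bash
mkdir -p pics; ls
python3 - <<'E'
from workcell import state, vision, job, env
import cv2
print(state()); print(env.grasp_offset)
for n in ("side","top"):
    f=vision.grab_frame(n); cv2.imwrite(f"pics/{n}0.png",f[:,:,::-1]); print(vision.camera_model(n))
E
```

```text
pics
{'time_s': 0.0, 'qpos': array([-7.62026619e+01,  1.83509869e+01,  8.97085641e+01, -1.33330174e-03,
        7.20421751e+01, -1.14629083e+00]), 'qvel': array([ 0.10423696, -0.04796232, -0.04810866,  0.06902791, -0.04169452,
        0.07583765]), 'effort': array([-1.66801696e-03, -4.12461340e+01, -2.31972367e+01,  7.24855391e-02,
        4.56079119e-02, -1.58032190e-04]), 'ee_pos': array([ 148.14126389, -555.05494399,  213.11220877]), 'ee_rot': array([-89.99923231,   0.10173116, -75.0559582 ]), 'force': array([-0.84790665, -0.46326088, -0.26969178]), 'torque': array([ 0.03276379, -0.01988921, -0.02341327]), 'gripper_width': 91.26882591469996}
18.8
{'fov_y': 48.87862402444266, 'cx': 322.69687922506733, 'cy': 194.25869431827556, 'extrinsics': array([[ 8.70942083e-01, -4.91325002e-01, -7.72210674e-03,
        -4.94301027e+02],
       [ 3.48791126e-01,  6.07058730e-01,  7.14019922e-01,
        -2.50894822e+02],
       [-3.46128067e-01, -6.24563400e-01,  7.00082795e-01,
        -1.40200188e+03],
       [ 0.00000000e+00,  0.00000000e+00,  0.00000000e+00,
         1.00000000e+00]])}
{'fov_y': 51.630811370683695, 'cx': 318.650280969739, 'cy': 192.27505674865276, 'extrinsics': array([[ 1.57418843e-02, -9.99864915e-01, -4.72708784e-03,
        -4.20364515e+00],
       [ 9.81821925e-01,  1.45631172e-02,  1.89244874e-01,
        -5.50905428e+02],
       [-1.89150469e-01, -7.62022938e-03,  9.81918547e-01,
        -1.16421982e+03],
       [ 0.00000000e+00,  0.00000000e+00,  0.00000000e+00,
         1.00000000e+00]])}
```

View pics/side0.png

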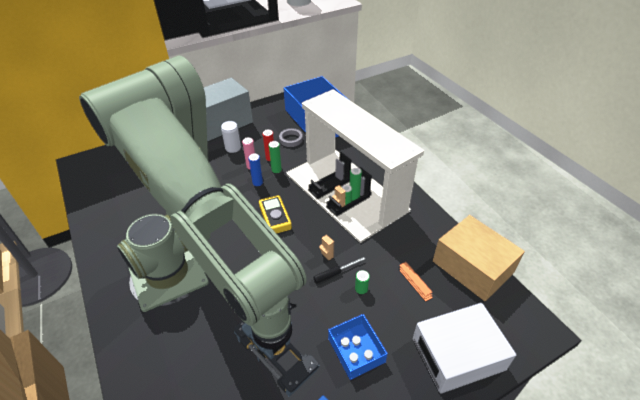

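View pics/top0.png

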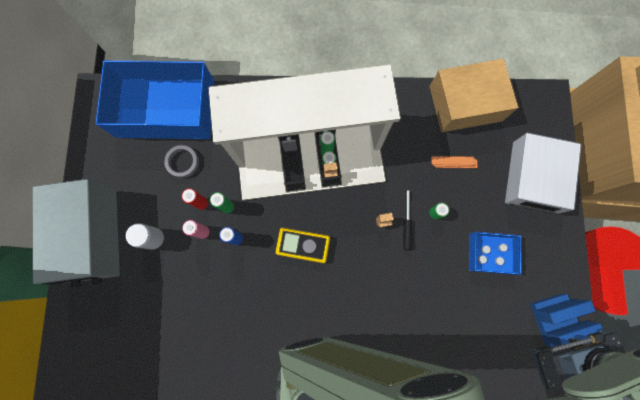

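```bash
cat > h.py <<'E'
import numpy as np, cv2
from workcell import state, vision, env
M={n:vision.camera_model(n) for n in("side","top")}
def proj(n,p):
    m=M[n];E=m["extrinsics"];p=np.atleast_2d(p);c=p@E[:3,:3].T+E[:3,3]
    f=200/np.tan(np.radians(m["fov_y"]/2))
    return np.c_[m["cx"]+f*c[:,0]/-c[:,2], m["cy"]-f*c[:,1]/-c[:,2]]
def ray(n,uv):
    m=M[n];E=m["extrinsics"];f=200/np.tan(np.radians(m["fov_y"]/2))
    d=np.array([(uv[0]-m["cx"])/f,-(uv[1]-m["cy"])/f,-1.]);R=E[:3,:3]
    return -R.T@E[:3,3], R.T@d
def onz(n,uv,z):
    o,d=ray(n,uv); return o+d*(z-o[2])/d[2]
def tri(uv1,uv2):
    o1,d1=ray("side",uv1);o2,d2=ray("top",uv2)
    A=np.c_[d1,-d2];s=np.linalg.lstsq(A,o2-o1,rcond=None)[0]
    a=o1+d1*s[0];b=o2+d2*s[1];return (a+b)/2,np.linalg.norm(a-b)
def crop(img,x0,y0,x1,y1,k,name):
    cv2.imwrite("pics/"+name,cv2.resize(img[y0:y1,x0:x1],None,fx=k,fy=k,interpolation=cv2.INTER_CUBIC))
E
python3 - <<'E'
from h import *
s=cv2.imread("pics/side0.png");t=cv2.imread("pics/top0.png")
crop(t,165,60,465,270,2.6,"t1.png"); crop(s,220,80,420,310,2.6,"s1.png")
# bystander check: top of tape, cells
print("tcp",proj("side",state()["ee_pos"]),proj("top",state()["ee_pos"]))
E
```

```text
tcp [[279.4028348  370.78605058]] [[551.91518729 349.92943113]]
```

View pics/t1.png

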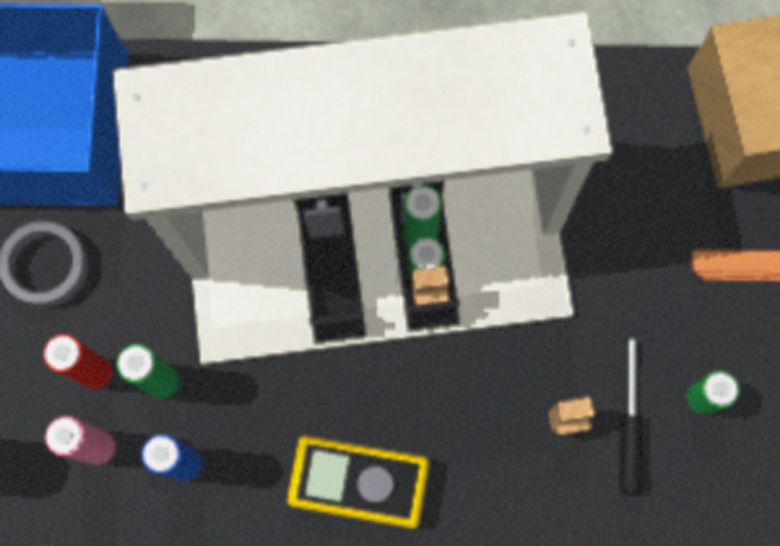

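View pics/s1.png

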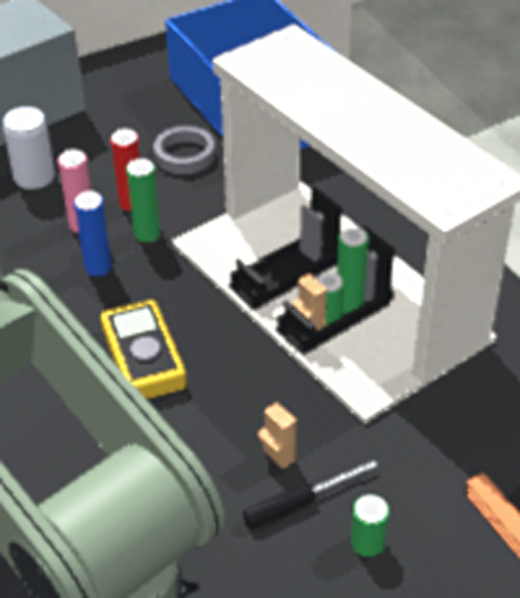

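Run:
```python
from h import *
s=cv2.imread("pics/side0.png");t=cv2.imread("pics/top0.png")
for n in M: print(n, ray(n,(320,200))[0])
crop(t,200,55,410,205,3.8,"t2.png"); crop(s,280,80,430,245,3.6,"s2.png")
# white discs in top
def blobs(img,lo,hi,amin,amax,box):
    m=cv2.inRange(cv2.cvtColor(img,cv2.COLOR_BGR2HSV),lo,hi); k=np.zeros_like(m);x0,y0,x1,y1=box;k[y0:y1,x0:x1]=1
    n,l,st,c=cv2.connectedComponentsWithStats(m*k)
    for i in range(1,n):
        if amin<st[i,4]<amax: print(st[i],c[i].round(2))
print("top green");blobs(t,(50,100,30),(80,255,255),15,2000,(170,120,470,270))
print("top white");blobs(t,(0,0,170),(180,60,255),15,500,(170,150,240,270));blobs(t,(0,0,170),(180,60,255),15,500,(420,195,460,230))
print("top wood");blobs(t,(5,60,60),(25,255,255),15,2000,(310,120,470,270))
print("side green");blobs(s,(50,100,30),(80,255,255),15,2000,(220,80,420,310))
print("side white");blobs(s,(0,0,170),(180,60,255),15,500,(262,130,300,190));blobs(s,(0,0,170),(180,60,255),15,500,(345,265,380,300))
print("side wood");blobs(s,(5,60,60),(25,255,255),15,2000,(300,150,380,270))
```

```text
side [  32.74525226 -966.19362341 1156.84425192]
top [ 320.74447569   -5.05179908 1247.40519425]
top green
[320 140  15  25 144] [326.1  148.53]
[211 196  23  17 170] [225.46 205.94]
[429 204  16  16 103] [434.35 213.01]
top white
[183 189  12  13 123] [188.42 195.22]
[211 193  12  13 130] [216.5 199. ]
[183 220  13  14 144] [189.06 227.01]
[220 228  13  13 128] [226.38 234.07]
[436 203  13  13 117] [441.86 209.1 ]
top wood
[438 120  32  12 310] [453.02 124.57]
[431 156  39  13 489] [450.57 161.8 ]
[323 162  15  16 203] [330.28 169.74]
[376 212  18  16 223] [384.65 219.49]
[310 232  21  32 225] [321.05 246.91]
side green
[269 146  13  27 254] [275.24 159.48]
[345 170  17  35 325] [353.45 187.82]
[355 277  14  17 168] [361.17 286.19]
side white
[263 130  10   6  48] [267.52 132.35]
[279 130  10  12  30] [282.47 136.57]
[269 141  10   7  54] [273.52 143.89]
[286 166  14  20 150] [294.69 174.36]
[357 270  12  11 106] [362.44 275.1 ]
side wood
[332 185  14  22 193] [339.18 194.98]
[319 234  15  26 284] [326.93 246.91]
```

View pics/t2.png

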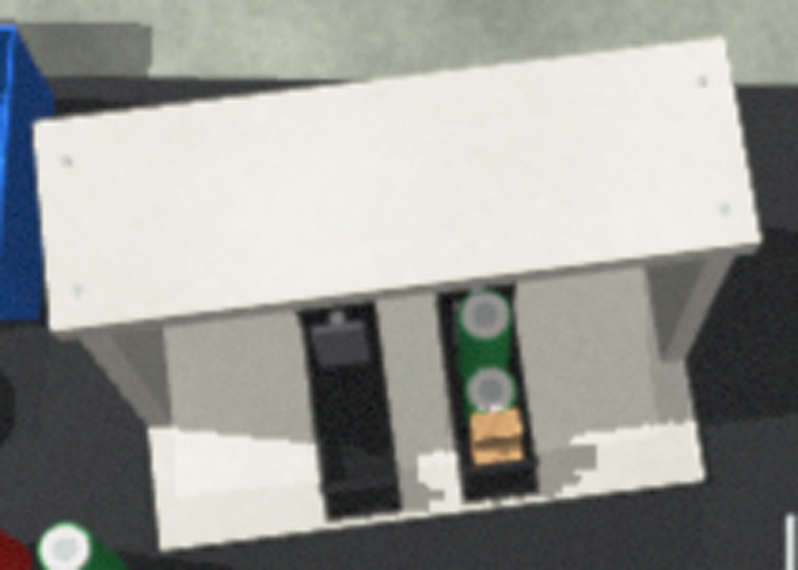

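View pics/s2.png

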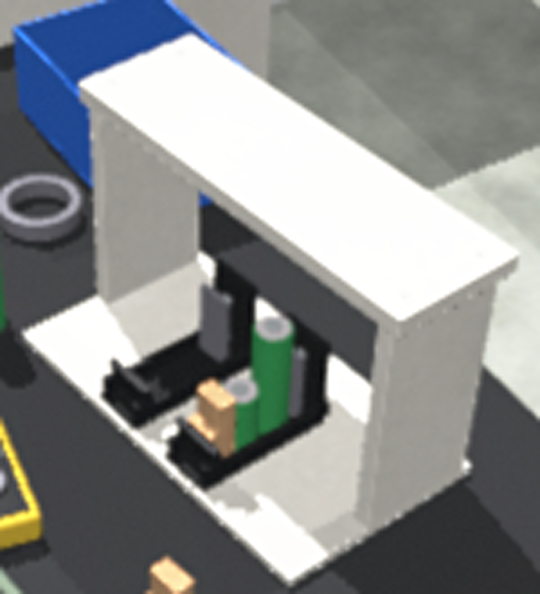

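Run:
```python
from h import *
print("tall top",onz("top",(216.5,199),128), "short top",onz("top",(441.86,209.1),68), onz("side",(362.44,275.1),68),onz("side",(273.5,144),128))
print(tri((362.44,275.1),(441.86,209.1)))
c=lambda u,v,n:((u/3.8+200,v/3.8+55) if n=="top" else (u/3.6+280,v/3.6+80))
P=[onz("top",c(*p,"top"),287) for p in [(50,329),(760,241),(34,122),(724,38)]]
for p in P: print("board",p.round(1))
print("yaw",[np.degrees(np.arctan2(-(b-a)[0]*-1,-(b-a)[1])).round(2) for a,b in [(P[0],P[1]),(P[2],P[3])]], np.linalg.norm(P[1]-P[0]),np.linalg.norm(P[2]-P[0]))
B=[onz("top",c(*p,"top"),12) for p in [(161,550),(704,479)]]
print("base",B, np.degrees(np.arctan2((B[1]-B[0])[0],-(B[1]-B[0])[1])),np.linalg.norm(B[1]-B[0]))
print("full tall term",onz("top",c(484,314,"top"),150),"short",onz("top",c(490,388,"top"),90))
print("full tall term s",onz("side",c(273,327,"side"),150),"short",onz("side",c(241,390,"side"),90))
for p in [(84,85),(400,322),(516,256),(190,37)]: print("board side",onz("side",c(*p,"side"),287).round(1))
for p in [(22,333),(290,585)]: print("base side",onz("side",c(*p,"side"),12).round(1))
```

```text
tall top [513.36427989 284.43565945 128.        ] short top [ 503.88157884 -351.3014238    68.        ] [ 504.84298209 -352.78012641   68.        ] [513.45527788 281.07635238 128.        ]
(array([ 504.72546293, -351.93078111,   66.69340234]), np.float64(1.3337618642385118))
board [627.2 260.3 287. ]
board [ 692.8 -193.8  287. ]
board [768.5 279.9 287. ]
board [ 834.1 -173.1  287. ]
yaw [np.float64(8.22), np.float64(8.24)] 458.79393972965283 142.62515724225636
base [array([532.22823661, 235.68831332,  12.        ]), array([ 596.67647496, -198.51566771,   12.        ])] 8.442685447571172 438.96090096316516
full tall term [686.82939705 -18.28382982 150.        ] short [647.93408758 -24.27564252  90.        ]
full tall term s [686.4984821  -24.34364623 150.        ] short [648.56680698 -30.95443373  90.        ]
board side [630.3 247.6 287. ]
board side [ 692.3 -199.8  287. ]
board side [ 830.5 -179.1  287. ]
board side [766.7 272.1 287. ]
base side [534.3 232.6  12. ]
base side [ 595.3 -208.2   12. ]
```

Run:
```python
from h import *
s=cv2.imread("pics/side0.png");t=cv2.imread("pics/top0.png")
crop(s,170,200,330,400,3,"s3.png"); crop(t,500,260,640,400,4,"t3.png"); crop(t,175,185,245,245,8,"cand.png")
R=cv2.Rodrigues
from scipy.spatial.transform import Rotation as Ro
st=state();R=Ro.from_euler("xyz",st["ee_rot"],degrees=True).as_matrix();print(R.round(3))
for d in [0,50,79,150,200,250,300]:
    print(d,proj("side",st["ee_pos"]-R[:,1]*d).round(0),proj("top",st["ee_pos"]-R[:,1]*d).round(0))
```

```text
[[ 0.258 -0.     0.966]
 [-0.966  0.002  0.258]
 [-0.002 -1.     0.   ]]
0 [[279. 371.]] [[552. 350.]]
50 [[278. 360.]] [[564. 354.]]
79 [[276. 354.]] [[572. 357.]]
150 [[274. 337.]] [[593. 364.]]
200 [[271. 324.]] [[610. 369.]]
250 [[269. 310.]] [[630. 376.]]
300 [[266. 294.]] [[652. 383.]]
```

View pics/s3.png

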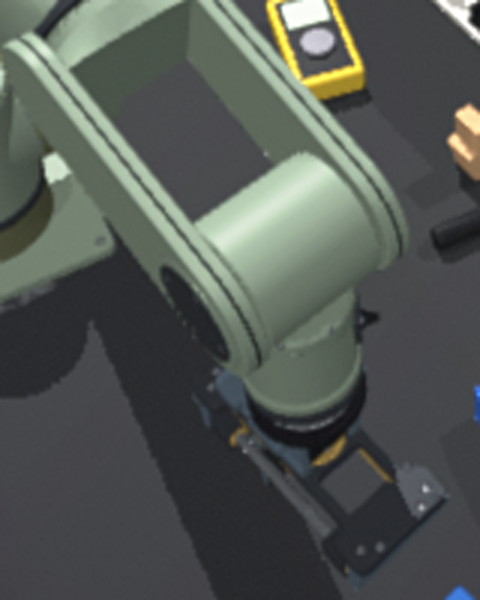

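View pics/t3.png

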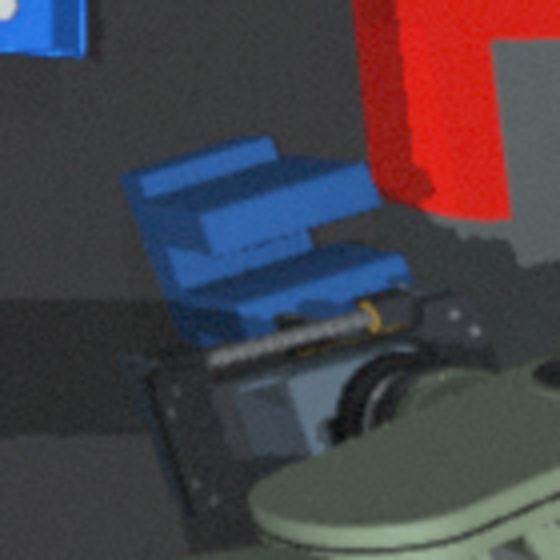

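View pics/cand.png

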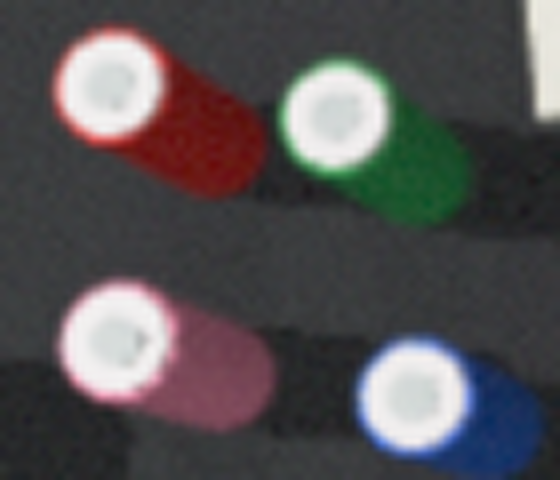

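```bash
cat >> h.py <<'E'
from scipy.spatial.transform import Rotation as Ro
LY=8.3; u=np.array([np.cos(np.radians(LY)),np.sin(np.radians(LY))]); v=np.array([-u[1],u[0]])
O=np.array([686.1,89.4])   # lane_back xy estimate
def lane(x,y=0): return O+x*u+y*v
def go(p,yaw=None):
    st=state();R=Ro.from_euler("xyz",st["ee_rot"],degrees=True).as_matrix()
    y0=np.degrees(np.arctan2(R[1,0],R[0,0])); d=R.T@(np.array(p,float)-st["ee_pos"])
    t=0 if yaw is None else -((yaw-y0+180)%360-180)
    print("cm",(d/10).round(2),"turn",round(t,1),"from",st["ee_pos"].round(1),"yaw",round(y0,2),"w",round(st["gripper_width"],1),"F",st["force"].round(1),"t",round(st["time_s"],2))
E
python3 -c "
from h import *
go([450,-150,260],-40); go([513,275,230],0)"
```

```text
cm [-31.37  -4.63  39.61] turn -35.1 from [ 148.1 -555.1  213.2] yaw -75.06 w 90.8 F [-0.3 -0.1  0.7] t 0.1
cm [-70.8   -1.57  56.66] turn -75.1 from [ 148.1 -555.1  213.2] yaw -75.06 w 90.8 F [-0.3 -0.1  0.7] t 0.1
```

Candidates for the tall cell in the top view: red (188,195), pink (189,227), blue (226,234), green (216,199). The crop confirms that the green one at (216,199) is the one meant. It is the only green tall cell; the other green cell, at (442,209), is the short one.

```bash
python3 -m handwheel '[[9,[-15,-4,20],-17],[9,[-31,-4.6,39.6],-35],[9,[-31,-4.6,39.6],-35],[9,[-31,-4.6,39.6],-35],[9,[-31,-4.6,39.6],-35],[9,[-31,-4.6,39.6],-35],[9,[-31,-4.6,39.6],-35],[9,[-31,-4.6,39.6],-35],[9,[-31,-4.6,39.6],-35],[9,[-31,-4.6,39.6],-35]]' 30
python3 -c "
from h import *
go([513,275,230],0)"
```

```text
time_s: 1.1
ee_pos: [448.3, -155.9, 259.3]
ee_rot: [-90.0, 0.1, -40.1]
force: [0.6, -0.9, -0.9]
gripper_width: 90.0
cm [-22.77   2.99  37.15] turn -40.1 from [ 448.3 -155.9  259.3] yaw -40.05 w 90.0 F [ 0.6 -0.9 -0.9] t 1.1
```

```bash
python3 -m handwheel '[[7,[-22.8,3,37.2],-40],[7,[-22.8,3,37.2],-40],[7,[-22.8,3,37.2],-40],[7,[-22.8,3,37.2],-40],[7,[-22.8,3,37.2],-40],[7,[-22.8,3,37.2],-40],[7,[-22.8,3,37.2],-40],[7,[-22.8,3,37.2],-40],[7,[-22.8,3,37.2],-40],[7,[-22.8,3,37.2],-40]]'
python3 - <<'E'
from h import *
go([513,275,78],0)
s=vision.grab_frame("side")[:,:,::-1];t=vision.grab_frame("top")[:,:,::-1]
cv2.imwrite("pics/side1.png",s);cv2.imwrite("pics/top1.png",t)
a=cv2.resize(s[100:240,200:340],None,fx=3,fy=3,interpolation=2);b=cv2.resize(t[130:270,150:290],None,fx=2.7,fy=3,interpolation=2)
cv2.imwrite("pics/c1.png",np.hstack([a,b]))
E
```

```text
time_s: 2.1
ee_pos: [513.0, 279.9, 228.2]
ee_rot: [-89.9, 0.1, 0.2]
force: [0.1, -0.2, 0.1]
gripper_width: 69.6
cm [ 0.03 15.02 -0.53] turn 0.2 from [513.  279.9 228.2] yaw 0.22 w 69.6 F [ 0.1 -0.2  0.1] t 2.1
```

View pics/c1.png

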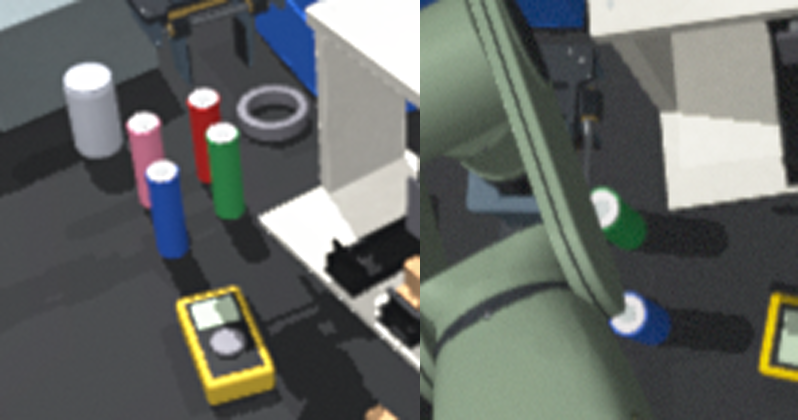

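Run:
```python
from h import *
st=state();R=Ro.from_euler("xyz",st["ee_rot"],degrees=True).as_matrix()
for sx in(-35,-48.5,35,48.5):
  for z in (-16,16):
    p=st["ee_pos"]+R[:,0]*sx+R[:,2]*z; print(sx,z,proj("side",p).round(1)*1, ((proj("side",p)-[200,100])*3).round(0))
```

```text
-35 -16 [[264.4 127.8]] [[193.  83.]]
-35 16 [[260.8 123.3]] [[182.  70.]]
-48.5 -16 [[261.  128.9]] [[183.  87.]]
-48.5 16 [[257.4 124.4]] [[172.  73.]]
35 -16 [[282.2 122.1]] [[246.  66.]]
35 16 [[278.4 117.7]] [[235.  53.]]
48.5 -16 [[285.5 121. ]] [[257.  63.]]
48.5 16 [[281.7 116.6]] [[245.  50.]]
```

Run:
```python
from h import *
s=cv2.imread("pics/side1.png"); crop(s,230,80,310,180,6,"c2.png")
```

```text
(no output)
```

View pics/c2.png

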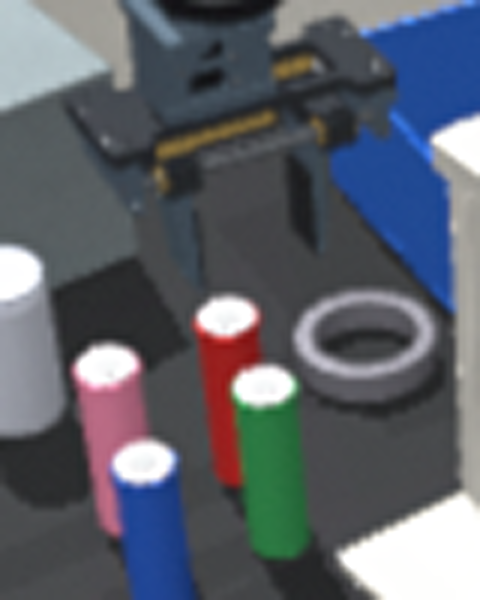

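```bash
python3 -m handwheel '[[7,[0,4,-0.5],0.2],[7,[0,8,-0.6],0.2],[7,[0,12,-0.6],0.2],[7,[0,15.2,-0.6],0.2],[7,[0,15.2,-0.6],0.2],[7,[0,15.2,-0.6],0.2],[3.6,[0,15.2,-0.6],0.2],[3.6,[0,15.2,-0.6],0.2],[3.6,[0,15.2,-0.6],0.2],[3.6,[0,15.2,-0.6],0.2]]' 30
python3 -m handwheel '[[3.6,[0,0,0],0],[3.6,[0,0,0],0],[3.6,[0,0,0],0]]' 30
```

```text
time_s: 3.2
ee_pos: [512.8, 270.1, 77.9]
ee_rot: [-90.0, 0.0, -0.1]
force: [1.4, -0.2, 0.5]
gripper_width: 40.8
time_s: 3.5
ee_pos: [512.6, 270.1, 77.9]
ee_rot: [-90.0, 0.1, -0.1]
force: [-0.5, -0.2, 0.2]
gripper_width: 39.8
```

```bash
python3 -m handwheel '[[3.6,[0,-3,0],0],[3.6,[0,-7,0],0],[3.6,[0,-11,0],0],[3.6,[0,-12,0],0],[3.6,[0,-12,0],0],[3.6,[0,-12,0],0]]'
python3 - <<'E'
from h import *
print(lane(-170))
go([*lane(-170),195],-90+LY)
E
```

```text
time_s: 4.1
ee_pos: [511.5, 269.4, 195.7]
ee_rot: [-90.1, 0.3, -0.1]
force: [-1.4, 0.7, -4.4]
gripper_width: 39.4
[517.88061586  64.85944583]
cm [  0.69   0.09 -20.45] turn 81.6 from [511.5 269.4 195.7] yaw -0.13 w 39.4 F [-1.4  0.7 -4.4] t 4.1
```

```bash
python3 -m handwheel '[[3.6,[0,0,-2],8],[3.6,[0,0,-5],16],[3.6,[0,0,-8],24],[3.6,[0,0,-11],32],[3.6,[0,0,-14],40],[3.6,[0,0,-17],48],[3.6,[0,0,-19],56],[3.6,[0,0,-20.4],64],[3.6,[0.5,0,-20.4],72],[3.6,[0.7,0,-20.4],80]]'
python3 -m handwheel '[[3.6,[0,0,0],0],[3.6,[0,0,0],0]]'
python3 - <<'E'
from h import *
go([*lane(-84),185],-90+LY)
s=vision.grab_frame("side")[:,:,::-1];t=vision.grab_frame("top")[:,:,::-1]
cv2.imwrite("pics/side2.png",s);cv2.imwrite("pics/top2.png",t)
a=cv2.resize(s[80:220,250:450],None,fx=3.9,fy=3.9,interpolation=2)
cv2.imwrite("pics/c3.png",a)
b=cv2.resize(t[60:260,200:410],None,fx=3,fy=3,interpolation=2);cv2.imwrite("pics/c4.png",b)
E
```

```text
time_s: 5.1
ee_pos: [516.8, 64.6, 193.1]
ee_rot: [-90.6, -0.0, -80.5]
force: [0.3, 0.0, -3.9]
gripper_width: 39.7
time_s: 5.3
ee_pos: [515.2, 64.4, 190.8]
ee_rot: [-90.9, 0.0, -80.4]
force: [-0.2, -0.8, -3.4]
gripper_width: 39.7
cm [0.2  0.45 8.87] turn 1.3 from [515.2  64.4 190.8] yaw -80.38 w 39.7 F [-0.2 -0.8 -3.4] t 5.3
```

View pics/c3.png

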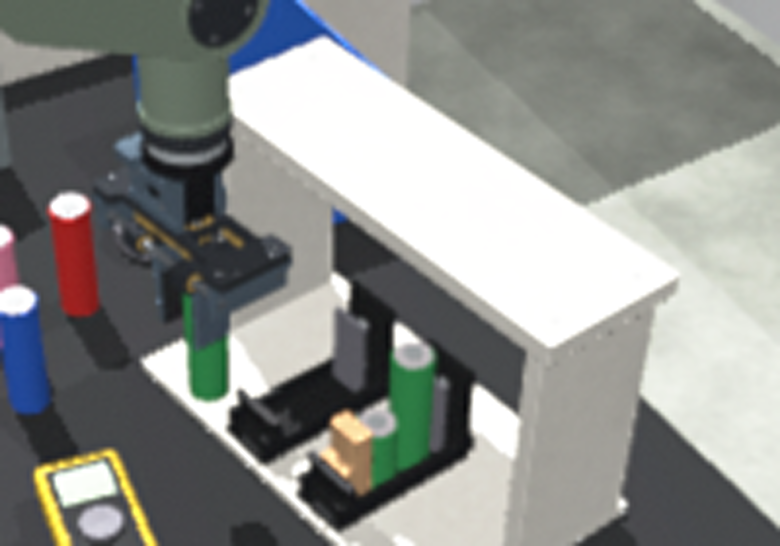

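View pics/c4.png

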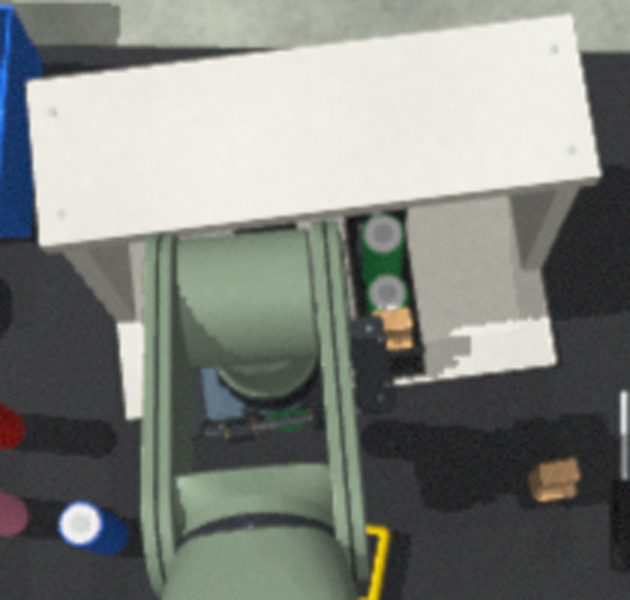

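```bash
cat > ov.py <<'E'
from h import *
import h
def poly(img,n,pts,col,k,off):
    q=((proj(n,pts)-off)*k).astype(np.float32); cv2.polylines(img,[np.round(q).astype(np.int32)],True,col,1)
def over(O,name,side="pics/side0.png",top="pics/top0.png"):
    L=lambda x,y,z:[*(O+x*u+y*v),z]
    out=[]
    for n,f,(x0,y0,x1,y1),k in(("side",side,(300,120,400,220),5),("top",top,(270,120,345,195),5)):
        im=cv2.imread(f)[y0:y1,x0:x1]; im=cv2.resize(im,None,fx=k,fy=k,interpolation=2); off=np.array([x0,y0])-0.0
        for dy in(0,-110):
            poly(im,n,[L(-95,dy-23,36),L(-95,dy+23,36),L(0,dy+23,36),L(0,dy-23,36)],(0,0,255),k,off)
            poly(im,n,[L(-104.5,dy-23,60),L(-104.5,dy+23,60)],(255,255,0),k,off)
            sh=5 if dy else 0
            poly(im,n,[L(sh,dy-20,20),L(sh,dy+20,20),L(sh,dy+20,105),L(sh,dy-20,105)],(0,255,255),k,off)
        a=np.linspace(0,2*np.pi,40)
        for x,z in((-15,150),(-55,90)):
            poly(im,n,[L(x+9*np.cos(t),-110+9*np.sin(t),z) for t in a],(255,0,255),k,off)
        out.append(im[:500])
    w=[o if o.shape[0]==500 else cv2.copyMakeBorder(o,0,500-o.shape[0],0,0,0) for o in out]
    im=np.hstack(w); im=cv2.resize(im,None,fx=min(1,800/im.shape[1]),fy=min(1,800/im.shape[1])) if im.shape[1]>800 else im
    cv2.imwrite("pics/"+name,out[0]);cv2.imwrite("pics/t_"+name,out[1])
E
python3 - <<'E'
from ov import *
over(O,"ov1.png")
st=state();R=Ro.from_euler("xyz",st["ee_rot"],degrees=True).as_matrix()
c=st["ee_pos"]+12*R[:,2]
print("pred bottom",proj("side",c+R[:,1]*77.9),"mid",proj("side",c+R[:,1]*40))
img=cv2.imread("pics/side2.png"); m=cv2.inRange(cv2.cvtColor(img,cv2.COLOR_BGR2HSV),(50,100,30),(80,255,255))
for r in range(166,186,2): print(r,np.where(m[r,290:315])[0]+290)
E
```

```text
pred bottom [[303.04902114 178.75430937]] mid [[302.73206982 170.58819498]]
166 [298 299 307]
168 [299 303 304 305 306 307]
170 [299 300 301 302 303 304 305 306 307]
172 [299 300 301 302 303 304 305 306 307]
174 [299 300 301 302 303 304 305 306 307]
176 [299 300 301 302 303 304 305 306 307]
178 [299 300 301 302 303 304 305 306 307]
180 [300 301 302 303 304 305 306 307]
182 []
184 []
```

View pics/ov1.png

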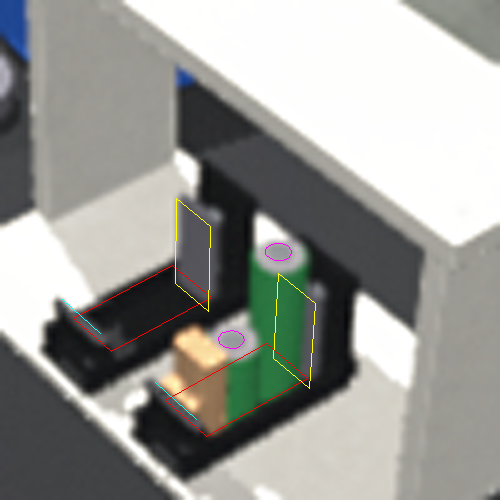

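View pics/t_ov1.png

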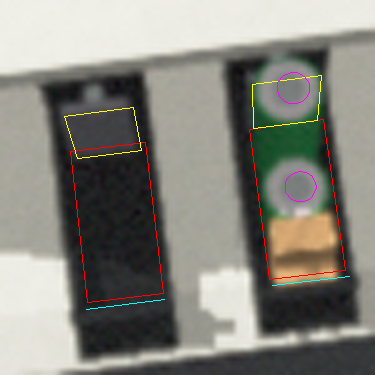

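```bash
python3 -m handwheel '[[3.6,[0,0,2],1],[3.6,[0.1,0,4],1.3],[3.6,[0.1,0,6],1.3],[3.6,[0.2,0.5,8],1.3],[3.6,[0.2,1.5,8.8],1.3],[3.6,[0.2,3,8.9],1.3],[3.6,[0.2,3.9,8.9],1.3],[3.6,[0.2,3.9,8.9],1.3],[3.6,[0.2,3.9,8.9],1.3]]'
python3 - <<'E'
from h import *
go([*lane(-84),130],-90+LY)
s=vision.grab_frame("side")[:,:,::-1]
cv2.imwrite("pics/side3.png",s)
crop(s,300,100,420,220,5,"c5.png")
st=state();R=Ro.from_euler("xyz",st["ee_rot"],degrees=True).as_matrix()
print(st["ee_rot"]);c=st["ee_pos"]+12*R[:,2]
print("pred bottom",proj("side",c+R[:,1]*77.9),"mid",proj("side",c+R[:,1]*40))
m=cv2.inRange(cv2.cvtColor(s,cv2.COLOR_RGB2HSV)*0+cv2.cvtColor(np.ascontiguousarray(s),cv2.COLOR_BGR2HSV),(50,100,30),(80,255,255))
for r in range(166,196,2): print(r,np.where(m[r,310:345])[0]+310)
E
```

```text
time_s: 6.3
ee_pos: [603.1, 77.4, 151.8]
ee_rot: [-90.8, -0.0, -81.7]
force: [-0.1, -0.3, -3.3]
gripper_width: 39.5
cm [0.01 2.18 0.01] turn 0.0 from [603.1  77.4 151.8] yaw -81.69 w 39.5 F [-0.1 -0.3 -3.3] t 6.3
[-9.06760849e+01 -1.83076440e-02 -8.16977841e+01]
pred bottom [[323.11559142 176.65707452]] mid [[323.13742747 168.79903622]]
166 [319 320 325 326 327 328]
168 [319 320 321 322 323 324 325 326 327 328]
170 [319 320 321 322 323 324 325 326 327 328]
172 [319 320 321 322 323 324 325 326 327 328]
174 [319 320 321 322 323 324 325 326 327 328]
176 [319 320 321 322 323 324 325 326 327 328 329]
178 [320 321 322 323 324 325 326 327 328]
180 [321 322 323 324 325 326 327]
182 []
184 []
186 []
188 []
190 []
192 []
194 []
```

View pics/c5.png

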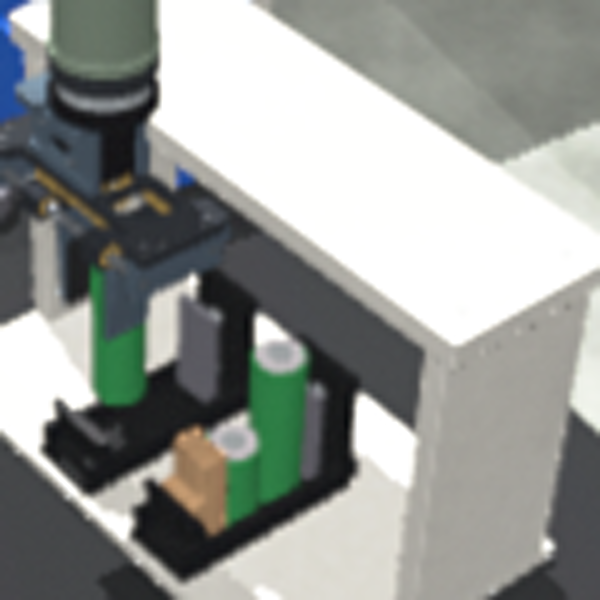

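```bash
python3 -m handwheel '[[3.6,[0,1,0],0],[3.6,[0,2,0],0],[3.6,[0,3,0],0],[3.6,[0,3.5,0],0],[3.6,[0,3.5,0],0],[3.6,[0,3.5,0],0]]'
python3 -c "
from h import *
go([*lane(-84),98],-90+LY)"
```

```text
time_s: 6.95
ee_pos: [603.3, 77.3, 117.3]
ee_rot: [-90.7, -0.0, -81.7]
force: [0.1, 0.8, -2.5]
gripper_width: 39.5
cm [ 0.    1.93 -0.01] turn -0.0 from [603.3  77.3 117.3] yaw -81.7 w 39.5 F [ 0.1  0.8 -2.5] t 6.95
```

```bash
python3 -m handwheel '[[3.6,[0,0.4,0],0],[3.6,[0,0.8,0],0],[3.6,[0,1.2,0],0],[3.6,[0,1.6,0],0],[3.6,[0,1.7,0],0],[3.6,[0,1.7,0],0]]'
python3 - <<'E'
from h import *
s=vision.grab_frame("side")[:,:,::-1]
cv2.imwrite("pics/side4.png",s)
crop(s,300,130,380,210,7,"c6.png"); print(state()["torque"].round(2))
E
```

```text
time_s: 7.55
ee_pos: [602.8, 77.4, 99.9]
ee_rot: [-90.7, -0.0, -81.7]
force: [-0.6, 1.9, -3.7]
gripper_width: 39.4
[0.27 0.13 0.05]
```

View pics/c6.png

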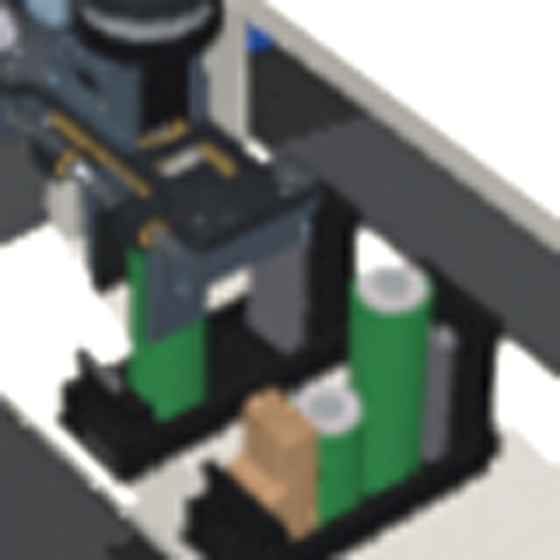

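```bash
python3 -m handwheel '[[3.6,[0,0.15,0],0],[3.6,[0,0.25,0],0],[3.6,[0,0.25,0],0]]'
```

```text
time_s: 7.9
ee_pos: [603.1, 77.4, 98.2]
ee_rot: [-90.7, -0.0, -81.7]
force: [-0.8, 0.5, 0.6]
gripper_width: 39.5
```

```bash
python3 -m handwheel '[[3.6,[0.2,0,0],0],[3.6,[0.3,0,0],0],[3.6,[0.3,0,0],0]]'; python3 -m handwheel '[[3.6,[-0.3,0,0],0],[3.6,[-0.5,0,0],0],[3.6,[-0.6,0,0],0],[3.6,[-0.6,0,0],0]]'
```

```text
time_s: 8.2
ee_pos: [603.2, 76.7, 98.3]
ee_rot: [-90.7, 0.3, -81.8]
force: [-1.9, 7.1, -1.6]
gripper_width: 39.6
time_s: 8.6
ee_pos: [602.5, 82.4, 98.2]
ee_rot: [-90.6, 0.2, -81.8]
force: [0.2, -0.5, -3.2]
gripper_width: 39.6
```

```bash
sed -i 's/^O=np.array.*/O=np.array([685.8,91.7])/' h.py; python3 -m handwheel '[[3.6,[0.15,0.1,0],0],[3.6,[0.25,0.1,0],0],[5.5,[0.25,0.1,0],0],[6.5,[0.25,0,0],0],[6.5,[0.25,0,0],0],[6.5,[0.25,-1,0],0],[6.5,[0.25,-4,0],0],[6.5,[0.25,-7,0],0],[6.5,[0.25,-9,0],0],[6.5,[0.25,-9,0],0]]'
python3 - <<'E'
from h import *
s=vision.grab_frame("side")[:,:,::-1];t=vision.grab_frame("top")[:,:,::-1]
cv2.imwrite("pics/side5.png",s);crop(s,300,100,400,200,6,"c7.png")
# wedge
t0=cv2.imread("pics/top0.png");s0=cv2.imread("pics/side0.png")
crop(t0,366,200,406,240,10,"w_t.png");crop(s0,306,222,346,272,10,"w_s.png")
E
```

```text
time_s: 9.6
ee_pos: [606.1, 79.9, 192.3]
ee_rot: [-90.2, 0.2, -81.8]
force: [0.0, 0.1, -0.6]
gripper_width: 64.9
```

View pics/c7.png

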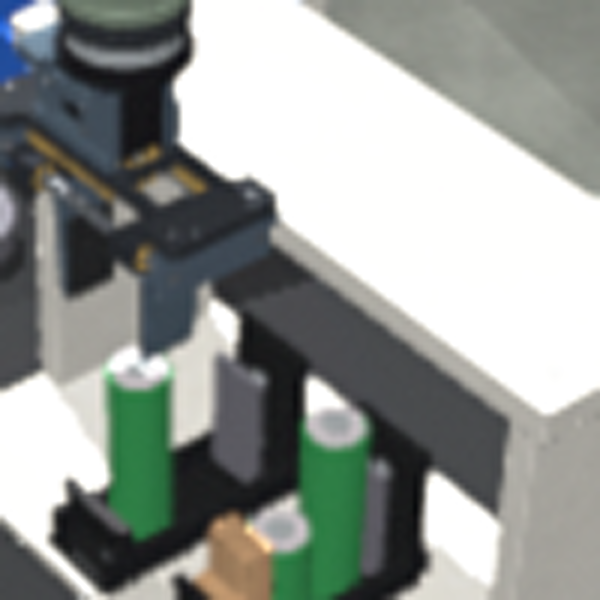

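View pics/w_t.png

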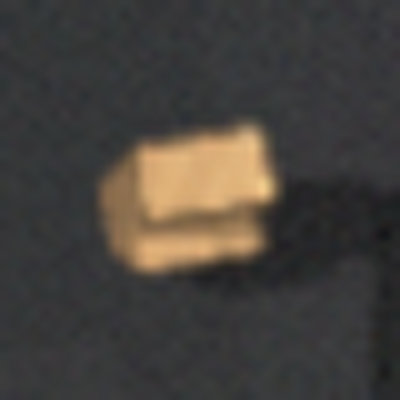

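View pics/w_s.png

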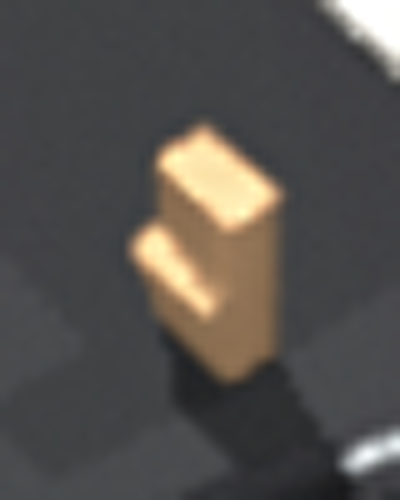

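Run:
```python
from h import *
T=np.array([(135,148),(258,122),(275,190),(148,220)])/10+[366,200]
S=np.array([(205,125),(283,193),(235,230),(158,165)])/10+[306,222]
for n,Q in(("top",T),("side",S)):
    P=np.array([onz(n,q,80)[:2] for q in Q]);print(P.round(1).tolist(),P.mean(0),[np.degrees(np.arctan2(*(P[b]-P[a])[::-1])).round(1) for a,b in((0,1),(3,2),(0,3),(1,2))],[np.linalg.norm(P[b]-P[a]).round(1) for a,b in((0,1),(1,2))])
```

```text
[[483.0, -170.0], [491.0, -205.1], [471.5, -209.6], [462.4, -173.5]] [ 476.97958196 -189.56134867] [np.float64(-77.2), np.float64(-75.9), np.float64(-170.5), np.float64(-167.0)] [np.float64(36.0), np.float64(19.9)]
[[485.4, -171.6], [492.8, -208.1], [472.2, -213.5], [464.3, -178.6]] [ 478.68482604 -192.94377845] [np.float64(-78.5), np.float64(-77.1), np.float64(-161.8), np.float64(-165.3)] [np.float64(37.3), np.float64(21.3)]
```

```bash
python3 -m handwheel '[[6.5,[0,0,-5],0],[6.5,[0,0,-10],0],[5,[0,0,-14],0],[5,[0,0,-14],0]]'
python3 -c "
from h import *
go([482.4,-212,130],12.8)"
```

```text
time_s: 10.1
ee_pos: [458.6, 58.8, 188.1]
ee_rot: [-91.1, 0.2, -81.8]
force: [1.4, 1.0, 0.2]
gripper_width: 52.3
cm [27.16  5.73 -1.41] turn -94.6 from [458.6  58.8 188.1] yaw -81.77 w 52.3 F [1.4 1.  0.2] t 10.1
```

```bash
python3 -m handwheel '[[4.5,[4,0,-1],-8],[4.5,[8,0,-1.4],-17],[4.5,[12,0,-1.4],-25],[4.5,[16,1,-1.4],-34],[4.5,[20,2,-1.4],-42],[4.5,[24,3,-1.4],-51],[4.5,[27,4,-1.4],-59],[4.5,[27.2,4,-1.4],-68],[4.5,[27.2,4,-1.4],-76],[4.5,[27.2,4,-1.4],-85]]'
python3 -m handwheel '[[4.5,[0,0,0],-8],[4.5,[0,0,0],-9],[4.5,[0,0,0],-9]]'
python3 -c "
from h import *
print(state()['ee_rot'])
go([482.4,-212,47],12.8)"
```

```text
time_s: 11.1
ee_pos: [482.7, -212.9, 145.6]
ee_rot: [-89.8, 1.2, 1.3]
force: [0.8, 0.6, 0.1]
gripper_width: 44.8
time_s: 11.4
ee_pos: [482.7, -212.9, 144.7]
ee_rot: [-89.6, 1.3, 10.2]
force: [0.2, 0.5, -0.5]
gripper_width: 45.0
[-89.59400427   1.26833141  10.15879471]
cm [0.2  9.77 0.02] turn -2.6 from [ 482.7 -212.9  144.7] yaw 10.16 w 45.0 F [ 0.2  0.5 -0.5] t 11.4
```

```bash
python3 -m handwheel '[[4.5,[0.2,3,0],-2.6],[4.5,[0.2,6,0],-2.6],[4.5,[0.2,9,0],-2.6],[4.5,[0.2,9.8,0],-2.6],[4.5,[0.2,9.8,0],-2.6],[4.5,[0.2,9.8,0],-2.6]]'
python3 - <<'E'
from h import *
print(state()["ee_rot"]); go([482.4,-212,47],12.8)
s=vision.grab_frame("side")[:,:,::-1]; crop(s,280,190,380,290,6,"c8.png")
E
```

```text
time_s: 12.0
ee_pos: [483.4, -212.6, 47.7]
ee_rot: [-89.6, 1.2, 12.7]
force: [-0.1, -0.2, -0.1]
gripper_width: 44.8
[-89.60878222   1.16044911  12.72454647]
cm [-0.08  0.07  0.08] turn -0.1 from [ 483.4 -212.6   47.7] yaw 12.72 w 44.8 F [-0.1 -0.2 -0.1] t 12.0
```

View pics/c8.png

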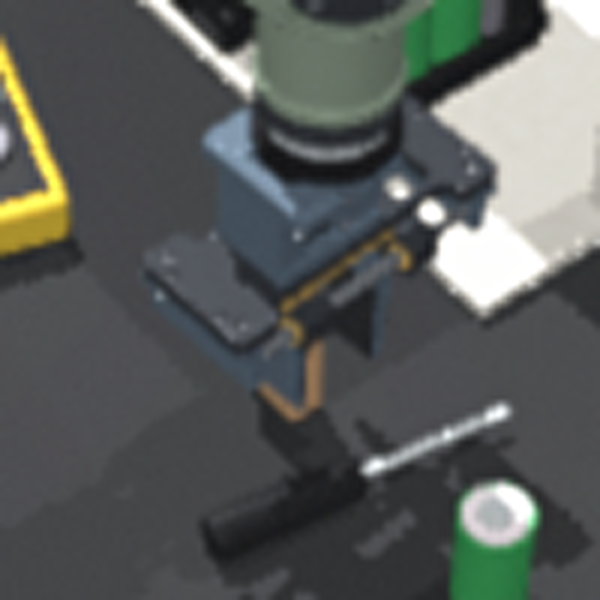

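```bash
python3 -m handwheel '[[1.6,[0,0,0],0],[1.6,[0,0,0],0],[1.6,[0,0,0],0],[1.6,[0,0,0],0],[1.6,[0,0,0],0],[1.6,[0,-1,0],0],[1.6,[0,-5,0],0],[1.6,[0,-9,0],0],[1.6,[0,-9,0],0],[1.6,[0,-9,0],0]]' 30
python3 -m handwheel '[[1.6,[0,0,0],0]]'
python3 -c "
from h import *
print(state()['ee_rot'],lane(-185))
go([*lane(-185),150],-81.7)"
```

```text
time_s: 13.05
ee_pos: [485.6, -213.0, 139.0]
ee_rot: [-89.7, 1.0, 12.7]
force: [-0.3, 0.6, -1.0]
gripper_width: 19.7
time_s: 13.15
ee_pos: [484.6, -212.6, 137.9]
ee_rot: [-89.6, 1.2, 12.7]
force: [-1.1, 0.4, -0.1]
gripper_width: 19.7
[-89.61599296   1.16377821  12.73525865] [502.73772902  64.99410281]
cm [ 7.86 -1.19 26.68] turn 94.4 from [ 484.6 -212.6  137.9] yaw 12.74 w 19.7 F [-1.1  0.4 -0.1] t 13.15
```

```bash
python3 -m handwheel '[[1.6,[1,-1,2.5],8],[1.6,[2,-1.2,6],17],[1.6,[3,-1.2,10],25],[1.6,[4,-1.2,14],34],[1.6,[5,-1.2,18],42],[1.6,[6,-1.2,22],51],[1.6,[7,-1.2,25],59],[1.6,[7.9,-1.2,26.7],68],[1.6,[7.9,-1.2,26.7],76],[1.6,[7.9,-1.2,26.7],85]]'
python3 -m handwheel '[[1.6,[0,0,0],8.5],[1.6,[0,0,0],12],[1.6,[0,0,0],12],[1.6,[0,0,0],12]]'
python3 - <<'E'
from h import *
print(state()["ee_rot"]); go([*lane(-135),73],-81.7)
s=vision.grab_frame("side")[:,:,::-1]; crop(s,270,110,370,210,6,"c9.png")
E
```

```text
time_s: 14.15
ee_pos: [501.9, 66.0, 148.4]
ee_rot: [-91.3, 0.6, -71.1]
force: [0.2, -0.1, 0.4]
gripper_width: 20.1
time_s: 14.55
ee_pos: [501.3, 65.9, 147.4]
ee_rot: [-91.6, 0.3, -83.0]
force: [-0.9, -0.2, -1.9]
gripper_width: 19.7
[-91.55333863   0.26510524 -82.96389658]
cm [0.04 7.3  5.33] turn -1.3 from [501.3  65.9 147.4] yaw -82.96 w 19.7 F [-0.9 -0.2 -1.9] t 14.55
```

View pics/c9.png

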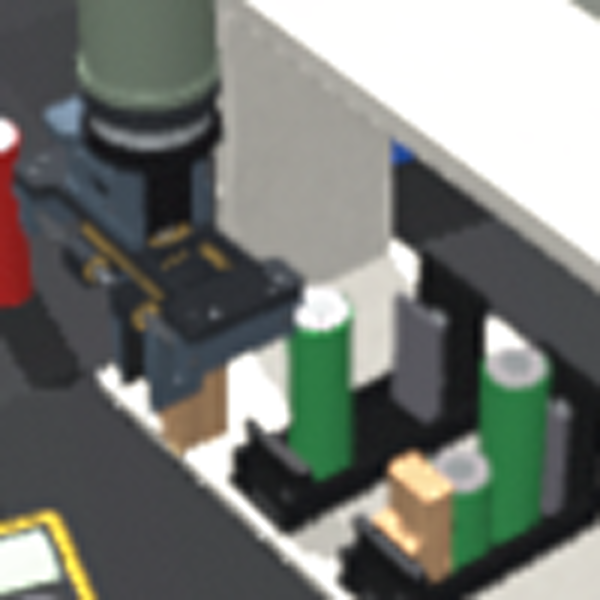

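```bash
python3 -m handwheel '[[1.6,[0,0,-4],-1.3],[1.6,[0,0,-8],-1.3],[1.6,[0,0,-8],-1.3],[1.6,[0,0,-8],-1.3],[1.6,[0,0,-8],-1.3],[1.6,[0,0,-4],-1.3],[1.6,[0,0,1],-1.3]]'
python3 -m handwheel '[[1.6,[0,0,0],0],[1.6,[0,0,0],0],[1.6,[0,0,0],0]]'
python3 - <<'E'
from h import *
print(state()["ee_rot"]); go([*lane(-135),118],-81.7)
E
```

```text
time_s: 15.3
ee_pos: [512.4, 67.3, 147.7]
ee_rot: [-91.5, 0.3, -81.7]
force: [1.3, 0.1, 0.3]
gripper_width: 19.5
time_s: 15.6
ee_pos: [511.9, 67.2, 147.2]
ee_rot: [-91.6, 0.3, -81.7]
force: [0.0, -0.2, -0.4]
gripper_width: 20.0
[-91.59276803   0.30257816 -81.65939428]
cm [0.11 2.8  4.14] turn 0.0 from [511.9  67.2 147.2] yaw -81.66 w 20.0 F [ 0.  -0.2 -0.4] t 15.6
```

```bash
python3 -m handwheel '[[1.6,[0,0,-5],0],[1.6,[0,0,-10],0],[1.6,[0,0,-13],0],[1.6,[0,0,-13],0],[1.6,[0,0,-13],0],[1.6,[0,0,-8],0],[1.6,[0,0,-3],0],[1.6,[0,0,1],0],[1.6,[0,0,1],0]]'
python3 -m handwheel '[[1.6,[0,0,0],0],[1.6,[0,0,0],0],[1.6,[0,0,0],0]]'
python3 - <<'E'
from h import *
print(state()["ee_rot"]); go([*lane(-135),118],-81.7)
E
```

```text
time_s: 16.5
ee_pos: [528.1, 69.5, 146.3]
ee_rot: [-91.3, 0.3, -81.6]
force: [-1.4, -0.8, -1.0]
gripper_width: 19.8
time_s: 16.8
ee_pos: [527.3, 69.4, 146.3]
ee_rot: [-91.3, 0.3, -81.6]
force: [0.5, 0.4, -0.9]
gripper_width: 19.6
[-91.34210224   0.29638469 -81.64604158]
cm [0.1  2.77 2.57] turn 0.1 from [527.3  69.4 146.3] yaw -81.65 w 19.6 F [ 0.5  0.4 -0.9] t 16.8
```

```bash
python3 -m handwheel '[[1.6,[0,0,-2],0],[1.6,[0,2,-4],0],[1.6,[0,4,-4],0],[1.6,[0,6,-4],0],[1.6,[0,8,-4],0],[1.6,[0,9.2,-4],0],[1.6,[0,9.7,-4],0],[1.6,[0,9.8,-4],0],[1.6,[0,9.8,-4],0]]'
python3 - <<'E'
from h import *
print(state()["ee_rot"]); go([*lane(-200),47.7],-81.7)
s=vision.grab_frame("side")[:,:,::-1]; crop(s,240,120,360,240,5,"c10.png")
E
```

```text
time_s: 17.7
ee_pos: [485.6, 63.8, 49.9]
ee_rot: [-91.3, 0.3, -81.7]
force: [0.1, -0.1, -0.8]
gripper_width: 20.0
[-91.26509544   0.29596338 -81.65008002]
cm [0.13 0.22 0.22] turn 0.0 from [485.6  63.8  49.9] yaw -81.65 w 20.0 F [ 0.1 -0.1 -0.8] t 17.7
```

View pics/c10.png

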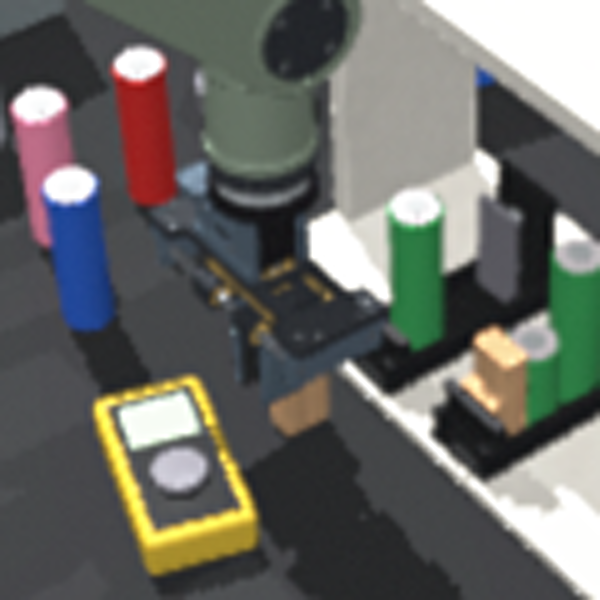

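```bash
python3 -m handwheel '[[1.6,[0,0.1,0],0],[1.6,[0,0.2,0],0],[2.4,[0,0.2,0],0],[3,[0,0.2,0],0],[3,[0,0.1,0],0],[3,[0,0.1,-0.2],0],[3,[0,0.1,-0.2],0],[1.6,[0,0.1,-0.2],0],[1.6,[0,0.1,-0.2],0],[1.6,[0,0.1,-0.2],0]]' 40
python3 -m handwheel '[[1.6,[0,0,0],0],[1.6,[0,-2,0],0],[1.6,[0,-5,0],0],[1.6,[0,-8,0],0],[1.6,[0,-8,0],0],[1.6,[0,-8,0],0]]'
python3 - <<'E'
from h import *
print(state()["ee_rot"]); go([*lane(-135),130],-81.7)
s=vision.grab_frame("side")[:,:,::-1]; crop(s,240,120,360,240,5,"c11.png")
E
```

```text
time_s: 18.75
ee_pos: [483.7, 63.5, 49.0]
ee_rot: [-91.3, 0.3, -81.6]
force: [-0.1, 0.0, -0.3]
gripper_width: 19.7
time_s: 19.35
ee_pos: [485.5, 63.4, 129.1]
ee_rot: [-91.2, 0.3, -81.6]
force: [0.8, -0.3, -1.2]
gripper_width: 19.5
[-91.21868915   0.29131153 -81.64817923]
cm [ 0.09 -0.23  6.73] turn 0.1 from [485.5  63.4 129.1] yaw -81.65 w 19.5 F [ 0.8 -0.3 -1.2] t 19.35
```

View pics/c11.png

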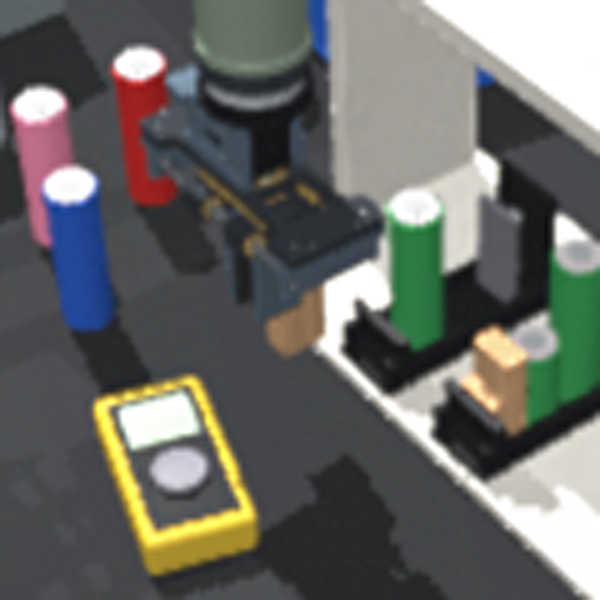

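```bash
python3 -m handwheel '[[1.6,[0,0,2],0],[1.6,[0.1,0.5,4],0],[1.6,[0.1,1,5.5],0],[1.6,[0.1,1.5,6],0],[1.6,[0.1,1.7,6],0],[1.6,[0.1,1.7,6],0]]'
python3 - <<'E'
from h import *
print(state()["ee_rot"]); go([*lane(-130),111.5],-81.7)
s=vision.grab_frame("side")[:,:,::-1]; crop(s,270,100,370,200,6,"c12.png")
E
```

```text
time_s: 20.0
ee_pos: [543.0, 71.0, 109.3]
ee_rot: [-91.5, 0.3, -81.6]
force: [-0.5, -0.1, -0.3]
gripper_width: 19.6
[-91.45159763   0.30120842 -81.64667958]
cm [ 0.01 -0.26  1.43] turn 0.1 from [543.   71.  109.3] yaw -81.65 w 19.6 F [-0.5 -0.1 -0.3] t 20.0
```

View pics/c12.png

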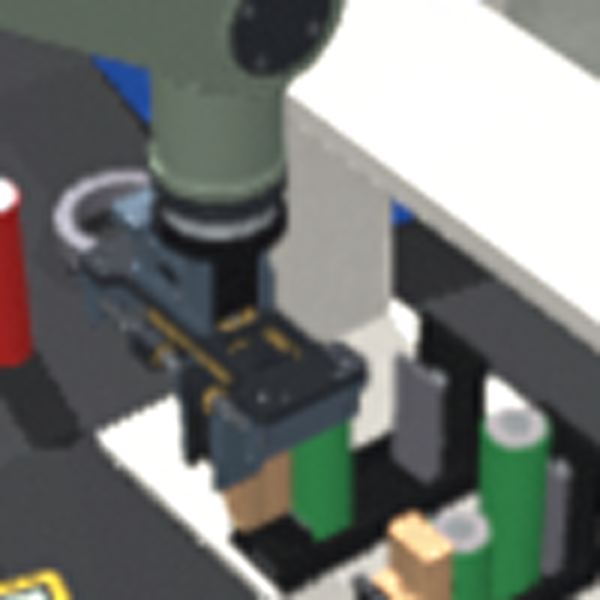

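```bash
python3 -m handwheel '[[1.6,[0,-0.3,0.4],0],[1.6,[0,-0.3,0.8],0],[1.6,[0,-0.3,1.2],0],[1.6,[0,-0.3,1.6],0],[1.6,[0,-0.3,2.0],0],[1.6,[0,-0.3,2.4],0],[1.6,[0,-0.3,2.7],0],[1.6,[0,-0.3,2.7],0]]'
python3 - <<'E'
from h import *
print(state()["ee_rot"]); go([*lane(-110),112],-81.7)
s=vision.grab_frame("side")[:,:,::-1]; crop(s,290,100,370,200,6,"c13.png")
E
```

```text
time_s: 20.85
ee_pos: [570.3, 75.0, 111.7]
ee_rot: [-91.4, 0.3, -81.6]
force: [-0.1, -0.5, -0.7]
gripper_width: 19.5
[-91.40199518   0.29775148 -81.64566242]
cm [ 0.01 -0.05  0.66] turn 0.1 from [570.3  75.  111.7] yaw -81.65 w 19.5 F [-0.1 -0.5 -0.7] t 20.85
```

View pics/c13.png

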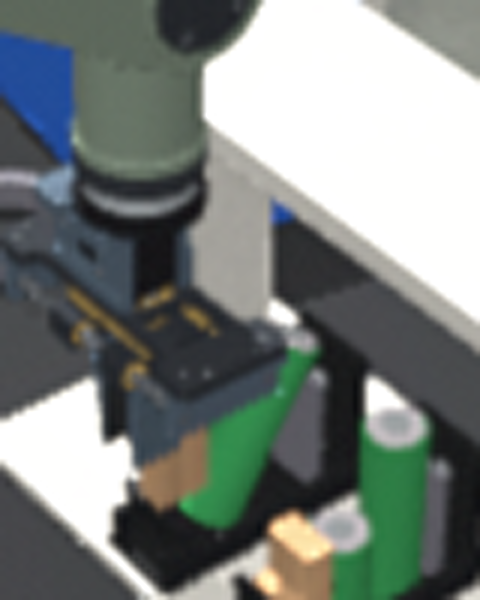

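```bash
python3 -m handwheel '[[1.6,[0,0,0.2],0],[1.6,[0,0,0.4],0],[1.6,[0,0,0.6],0],[1.6,[0,0,0.8],0],[1.6,[0,0,1.0],0],[1.6,[0,0,1.0],0]]'
python3 - <<'E'
from h import *
print(state()["ee_rot"]); go([*lane(-100),112],-81.7)
s=vision.grab_frame("side")[:,:,::-1]; crop(s,290,100,370,200,6,"c14.png")
E
```

```text
time_s: 21.5
ee_pos: [577.9, 76.2, 111.1]
ee_rot: [-91.7, 0.3, -81.6]
force: [-4.6, -0.5, 2.3]
gripper_width: 19.5
[-91.70824843   0.3090471  -81.64535379]
cm [ 0.02 -0.12  0.9 ] turn 0.1 from [577.9  76.2 111.1] yaw -81.65 w 19.5 F [-4.6 -0.5  2.3] t 21.5
```

View pics/c14.png

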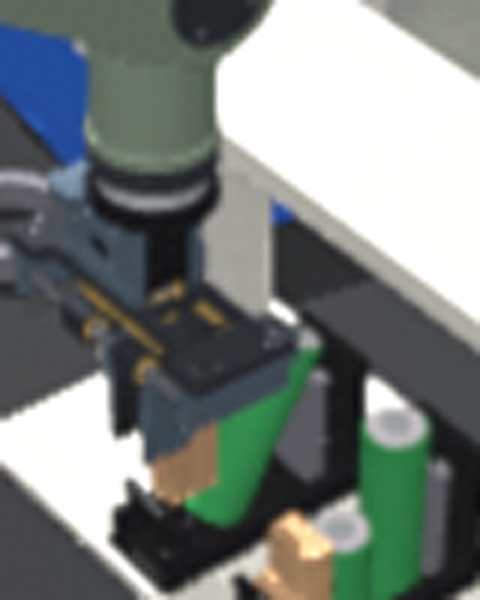

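```bash
python3 -m handwheel '[[1.6,[0,-0.1,0.2],0],[1.6,[0,-0.1,0.4],0],[1.6,[0,-0.1,0.6],0],[1.6,[0,-0.1,0.8],0],[1.6,[0,-0.1,1.0],0],[1.6,[0,-0.1,1.2],0],[1.6,[0,-0.1,1.2],0]]'
python3 - <<'E'
from h import *
print(state()["ee_rot"]); go([*lane(-100),112],-81.7)
s=vision.grab_frame("side")[:,:,::-1]; crop(s,290,100,370,200,6,"c15.png")
E
```

```text
time_s: 22.25
ee_pos: [590.3, 78.0, 111.7]
ee_rot: [-91.7, 0.3, -81.6]
force: [-2.9, -1.1, -1.3]
gripper_width: 19.6
[-91.66784412   0.30846735 -81.64244892]
cm [ 0.02 -0.02 -0.35] turn 0.1 from [590.3  78.  111.7] yaw -81.64 w 19.6 F [-2.9 -1.1 -1.3] t 22.25
```

View pics/c15.png

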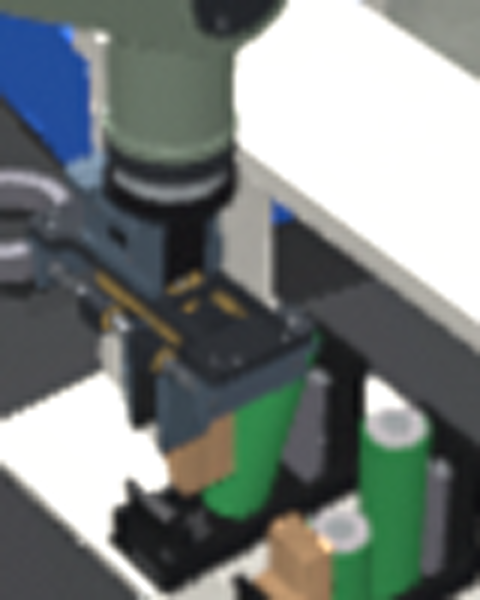

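```bash
python3 -m handwheel '[[1.6,[0,0,0.2],0],[1.6,[0,0,0.4],0],[1.6,[0,0,0.6],0],[1.6,[0,0,0.8],0],[1.6,[0,0,1.0],0],[1.6,[0,0,1.0],0]]'
python3 - <<'E'
from h import *
print(state()["ee_rot"]); go([*lane(-82),112],-81.7)
s=vision.grab_frame("side")[:,:,::-1]; crop(s,290,80,390,200,5,"c16.png")
E
```

```text
time_s: 22.9
ee_pos: [600.8, 79.5, 111.5]
ee_rot: [-91.6, 0.3, -81.6]
force: [-2.5, 0.2, -2.0]
gripper_width: 19.2
[-91.59842673   0.30519168 -81.64725493]
cm [ 0.02 -0.06  0.38] turn 0.1 from [600.8  79.5 111.5] yaw -81.65 w 19.2 F [-2.5  0.2 -2. ] t 22.9
```

View pics/c16.png

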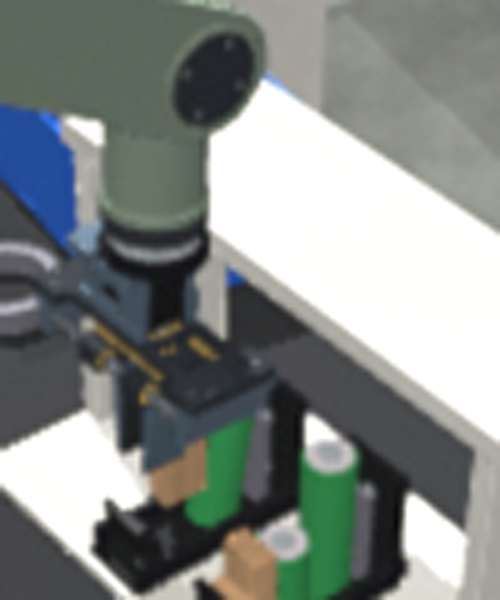

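```bash
python3 -m handwheel '[[1.6,[0,0,-0.3],0],[1.6,[0,0,-0.7],0],[1.6,[0,0,-0.7],0],[1.6,[0,1,-0.7],0],[1.6,[0,2,-0.7],0],[1.6,[0,3,-0.7],0],[1.6,[0,3.3,-0.7],0],[1.6,[0,3.3,-0.7],0]]'
python3 - <<'E'
from h import *
print(state()["ee_rot"]); go([*lane(-82),78],-81.7)
s=vision.grab_frame("side")[:,:,::-1]; crop(s,290,80,390,200,5,"c17.png")
E
```

```text
time_s: 23.75
ee_pos: [592.6, 78.5, 77.7]
ee_rot: [-91.7, 0.3, -81.6]
force: [0.4, 1.0, -0.2]
gripper_width: 19.4
[-91.67780905   0.30909637 -81.6460426 ]
cm [ 0.04 -0.07  1.21] turn 0.1 from [592.6  78.5  77.7] yaw -81.65 w 19.4 F [ 0.4  1.  -0.2] t 23.75
```

View pics/c17.png

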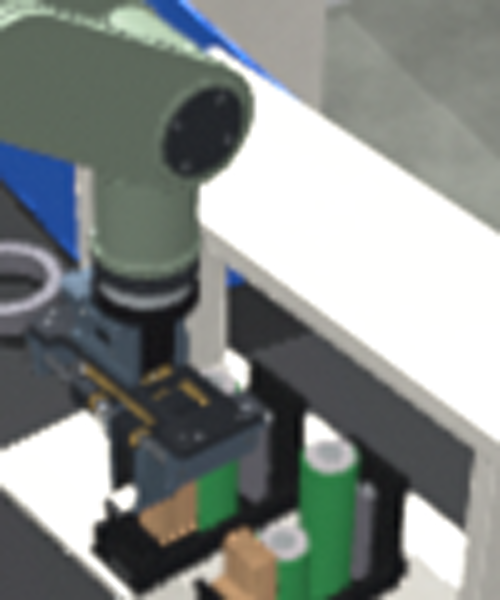

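```bash
python3 -m handwheel '[[1.6,[0,0,0.15],0],[1.6,[0,0,0.3],0],[1.6,[0,0,0.45],0],[1.6,[0,0,0.6],0],[1.6,[0,0,0.75],0],[1.6,[0,0,0.9],0],[1.6,[0,0,0.9],0]]'
python3 - <<'E'
from h import *
print(state()["ee_rot"]); go([*lane(-82),78],-81.7)
s=vision.grab_frame("side")[:,:,::-1]; crop(s,290,80,390,200,5,"c18.png")
E
```

```text
time_s: 24.5
ee_pos: [602.2, 79.9, 78.0]
ee_rot: [-91.6, 0.3, -81.6]
force: [-0.9, -0.5, 0.3]
gripper_width: 19.6
[-91.58492398   0.30586305 -81.64346951]
cm [ 0.04 -0.    0.24] turn 0.1 from [602.2  79.9  78. ] yaw -81.64 w 19.6 F [-0.9 -0.5  0.3] t 24.5
```

View pics/c18.png

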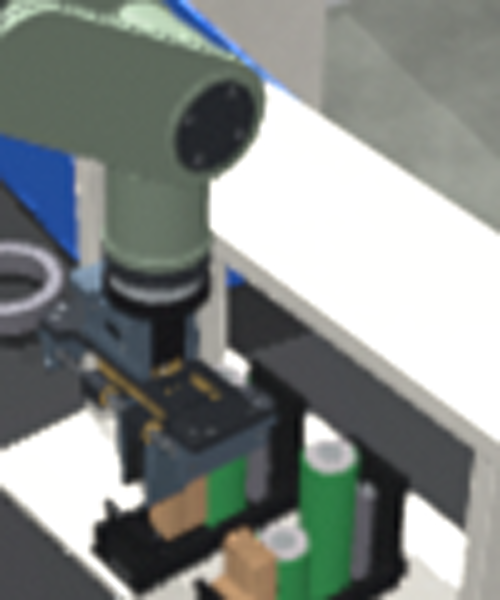

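```bash
python3 -m handwheel '[[1.6,[0,0,0.1],0],[1.6,[0,0,0.2],0],[1.6,[0,0,0.25],0],[1.6,[0,0,0.25],0]]'; python3 -m handwheel '[[1.6,[0,0,-0.5],0],[1.6,[0,0,-0.7],0],[1.6,[0,-2,-0.8],0],[1.6,[0,-4,-0.8],0],[1.6,[0,-5,-3],0],[1.6,[0,-5,-7],0],[1.6,[0,-5,-10],0],[1.6,[0,-5,-13],0],[1.6,[0,-5,-13],0],[1.6,[0,-5,-13],0]]'
python3 - <<'E'
from h import *
print(state()["ee_rot"]); go([*lane(-82),78],-81.7)
s=vision.grab_frame("side")[:,:,::-1]; cv2.imwrite("pics/side6.png",s); crop(s,290,100,390,200,6,"c19.png")
E
```

```text
time_s: 24.95
ee_pos: [604.8, 80.3, 77.9]
ee_rot: [-91.6, 0.3, -81.6]
force: [-1.4, -0.8, 0.3]
gripper_width: 19.7
time_s: 25.95
ee_pos: [478.1, 61.3, 132.1]
ee_rot: [-91.4, 0.3, -81.6]
force: [1.3, -0.4, -1.8]
gripper_width: 19.9
[-91.42372612   0.30103827 -81.64733832]
cm [ 0.03  5.09 12.92] turn 0.1 from [478.1  61.3 132.1] yaw -81.65 w 19.9 F [ 1.3 -0.4 -1.8] t 25.95
```

View pics/c19.png

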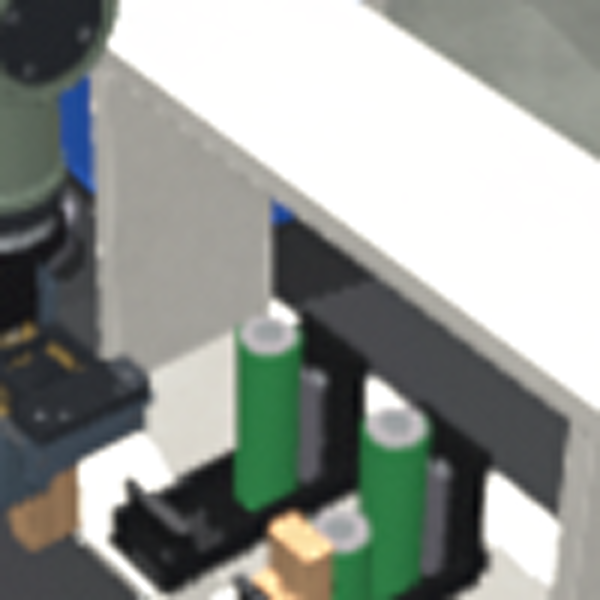

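Run:
```python
from h import *
a=onz("side",(268/6+290,335/6+100),150)[:2];b=onz("side",(396/6+290,426/6+100),150)[:2]
d=a-b;print(a,b,"rel full tall: lane x",d@u,"y",d@v, "abs lane", (a-O)@u,(a-O)@v)
print(lane(-165))
```

```text
[664.46999046  82.0841875 ] [686.5292636  -25.36373051] rel full tall: lane x -6.317446409844729 y 109.50687872108672 abs lane -22.49469668289299 -6.43597530208635
[522.5282448   67.88122683]
```

```bash
python3 -c "
from h import *
go([483,-124,135],8.3)"
```

```text
cm [18.41 -0.34 -2.29] turn -89.9 from [478.8  61.4 132. ] yaw -81.64 w 19.9 F [ 0.3 -1.2 -0.7] t 26.0
```

```bash
python3 -m handwheel '[[1.6,[2,-0.3,-1],-8],[1.6,[5,-0.3,-2],-17],[1.6,[8,-0.3,-2.3],-25],[1.6,[11,-0.3,-2.3],-34],[1.6,[14,-0.3,-2.3],-42],[1.6,[16.5,-0.3,-2.3],-51],[1.6,[18,-0.3,-2.3],-59],[1.6,[18.4,-0.3,-2.3],-68],[1.6,[18.4,-0.3,-2.3],-76],[1.6,[18.4,-0.3,-2.3],-85]]'
python3 -m handwheel '[[1.6,[0,1,0],-6],[1.6,[0,3,0],-6],[1.6,[0,5,0],-6],[1.6,[0,7,0],-6],[1.6,[0,7.8,0],-6],[1.6,[0,7.8,0],-6]]'
python3 - <<'E'
from h import *
print(state()["ee_rot"]); go([483,-124,49],8.3)
E
```

```text
time_s: 27.0
ee_pos: [484.4, -124.8, 134.4]
ee_rot: [-89.8, 1.4, 3.3]
force: [-0.4, 0.0, -0.8]
gripper_width: 19.5
time_s: 27.6
ee_pos: [482.8, -124.7, 55.4]
ee_rot: [-89.7, 1.4, 9.3]
force: [0.2, -0.7, -0.9]
gripper_width: 20.2
[-89.6630447    1.4385262    9.26974069]
cm [0.04 0.64 0.06] turn 1.0 from [ 482.8 -124.7   55.4] yaw 9.27 w 20.2 F [ 0.2 -0.7 -0.9] t 27.6
```

```bash
python3 -m handwheel '[[1.6,[0,0.3,0],0],[1.6,[0,0.5,0],0],[1.6,[0,0.6,0],0],[1.6,[0,0.6,0],0],[2.4,[0,0.6,0],0],[3.5,[0,0.6,0],0],[4.5,[0,0.6,0],0],[4.5,[0,0.6,0],0]]'
python3 -m handwheel '[[4.5,[0,-2,0],0],[4.5,[0,-5,0],0],[4.5,[0,-9,0],0],[4.5,[0,-11,0],0],[4.5,[0,-11,0],0],[7,[0,-11,0],0]]'
python3 - <<'E'
from h import *
print(state()["ee_rot"]); go([*(np.array([504.5,-351.8])-14*u),130],-81.7)
s=vision.grab_frame("side")[:,:,::-1]; cv2.imwrite("pics/side7.png",s); crop(s,260,180,420,310,5,"c20.png")
E
```

```text
time_s: 28.4
ee_pos: [482.7, -124.7, 49.5]
ee_rot: [-89.7, 1.4, 9.3]
force: [-0.2, 0.1, -0.5]
gripper_width: 44.0
time_s: 29.0
ee_pos: [485.2, -124.8, 159.2]
ee_rot: [-89.7, 1.4, 9.3]
force: [-0.3, 0.3, -1.2]
gripper_width: 50.5
[-89.66165956   1.43603502   9.27080765]
cm [ -3.08   2.87 -22.71] turn 91.0 from [ 485.2 -124.8  159.2] yaw 9.27 w 50.5 F [-0.3  0.3 -1.2] t 29.0
```

View pics/c20.png

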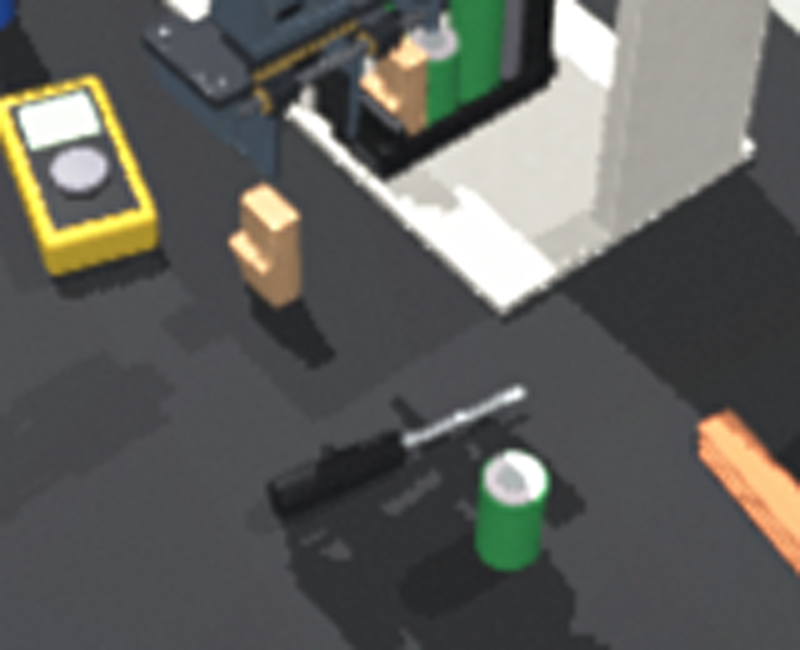

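```bash
python3 -m handwheel '[[7,[-0.5,0.5,-3],8],[7,[-1,1,-7],17],[7,[-1.5,1.5,-11],25],[7,[-2,2,-15],34],[7,[-2.5,2.5,-19],42],[7,[-3,2.9,-22],51],[7,[-3.1,2.9,-22.7],59],[7,[-3.1,2.9,-22.7],68],[7,[-3.1,2.9,-22.7],76],[7,[-3.1,2.9,-22.7],85]]'
python3 -m handwheel '[[7,[0,0,0],8],[7,[0,0,0],12],[7,[0,0,0],12],[7,[0,0,0],12]]'
python3 - <<'E'
from h import *
print(state()["ee_rot"]); go([*(np.array([504.5,-351.8])-13.5*u),42],-81.7)
E
```

```text
time_s: 30.05
ee_pos: [488.7, -353.1, 126.4]
ee_rot: [-91.7, 0.7, -75.7]
force: [-0.1, 0.1, 0.4]
gripper_width: 69.8
time_s: 30.45
ee_pos: [488.1, -352.7, 125.0]
ee_rot: [-91.9, 0.4, -87.6]
force: [0.4, 0.0, -0.5]
gripper_width: 69.9
[-91.87732629   0.44583005 -87.61895523]
cm [0.18 8.29 0.57] turn -5.9 from [ 488.1 -352.7  125. ] yaw -87.62 w 69.9 F [ 0.4  0.  -0.5] t 30.45
```

```bash
python3 -m handwheel '[[7,[0.1,2,0.5],-5.9],[7,[0.1,4,0.6],-5.9],[7,[0.1,6,0.6],-5.9],[7,[0.1,8,0.6],-5.9],[7,[0.1,8.3,0.6],-5.9],[7,[0.1,8.3,0.6],-5.9],[3.6,[0.1,8.3,0.6],-5.9],[3.6,[0.1,8.3,0.6],-5.9],[3.6,[0.1,8.3,0.6],-5.9],[3.6,[0.1,8.3,0.6],-5.9]]' 30
python3 -m handwheel '[[3.6,[0,0,0],0],[3.6,[0,0,0],0]]'
python3 - <<'E'
from h import *
print(state()["ee_rot"]); go([*(np.array([504.5,-351.8])-13.5*u),42],-81.7)
s=vision.grab_frame("side")[:,:,::-1]; crop(s,310,200,410,300,6,"c21.png")
E
```

```text
time_s: 31.45
ee_pos: [491.7, -353.1, 42.5]
ee_rot: [-91.8, 0.6, -81.7]
force: [0.6, -1.5, 0.5]
gripper_width: 40.9
time_s: 31.65
ee_pos: [491.5, -353.0, 42.5]
ee_rot: [-91.8, 0.6, -81.7]
force: [-0.1, -0.9, 0.2]
gripper_width: 39.5
[-91.78511544   0.59744014 -81.71472045]
cm [ 0.07  0.05 -0.05] turn -0.0 from [ 491.5 -353.    42.5] yaw -81.71 w 39.5 F [-0.1 -0.9  0.2] t 31.65
```

View pics/c21.png

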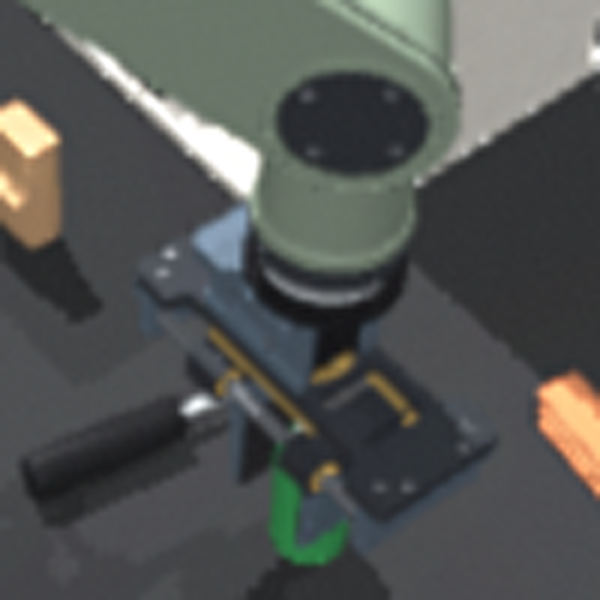

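```bash
python3 -m handwheel '[[3.6,[0,-2,0],0],[3.6,[0,-5,0],0],[3.6,[0,-9,0],0],[3.6,[0,-13,0],0],[3.6,[0,-14,0],0],[3.6,[0,-14,0],0],[3.6,[0,-14,0],0]]'
python3 - <<'E'
from h import *
print(state()["ee_rot"]); go([*lane(-165),180],-81.7)
E
```

```text
time_s: 32.4
ee_pos: [495.1, -353.1, 180.5]
ee_rot: [-91.9, 0.7, -81.7]
force: [-0.3, 0.0, -1.7]
gripper_width: 39.2
[-91.93345003   0.74016668 -81.71417367]
cm [-41.26   0.28   8.8 ] turn -0.0 from [ 495.1 -353.1  180.5] yaw -81.71 w 39.2 F [-0.3  0.  -1.7] t 32.4
```

```bash
python3 -m handwheel '[[3.6,[-3,0,0],0],[3.6,[-8,0,0],0],[3.6,[-13,0,1],0],[3.6,[-18,0,3],0],[3.6,[-23,0.2,5],0],[3.6,[-28,0.3,7],0],[3.6,[-33,0.3,8.5],0],[3.6,[-37,0.3,8.8],0],[3.6,[-40,0.3,8.8],0],[3.6,[-41.3,0.3,8.8],0]]'
python3 -m handwheel '[[3.6,[0,0,0],0],[3.6,[0,0,0],0]]'
python3 - <<'E'
from h import *
print(state()["ee_rot"]); go([*lane(-100),115],-81.7)
s=vision.grab_frame("side")[:,:,::-1]; crop(s,270,100,390,200,6,"c22.png")
E
```

```text
time_s: 33.4
ee_pos: [520.5, 71.1, 177.3]
ee_rot: [-92.2, 0.8, -81.5]
force: [0.4, -0.5, -1.6]
gripper_width: 39.6
time_s: 33.6
ee_pos: [519.6, 70.4, 175.8]
ee_rot: [-92.4, 0.8, -81.5]
force: [-0.4, -1.1, -2.0]
gripper_width: 39.7
[-92.42969687   0.76420677 -81.5073501 ]
cm [0.39 5.78 7.01] turn 0.2 from [519.6  70.4 175.8] yaw -81.51 w 39.7 F [-0.4 -1.1 -2. ] t 33.6
```

View pics/c22.png

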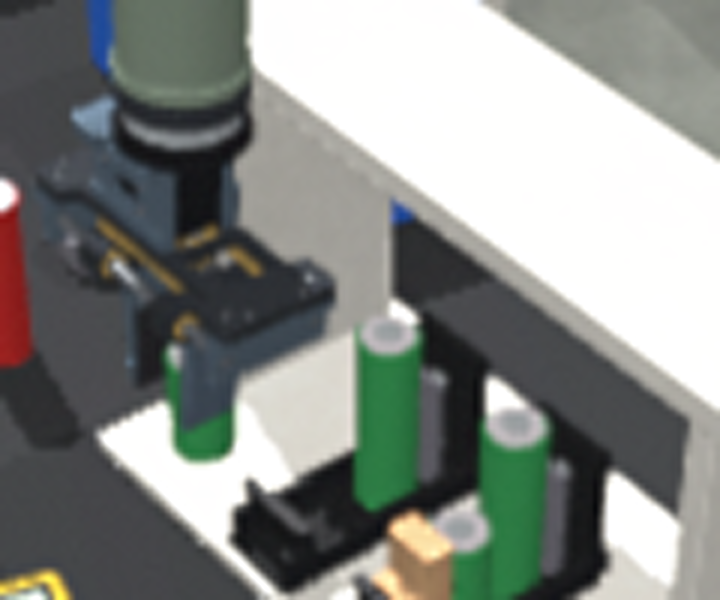

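```bash
python3 -m handwheel '[[3.6,[0.2,1,2],0.2],[3.6,[0.4,3,4],0.2],[3.6,[0.4,4.5,6],0.2],[3.6,[0.4,5.3,7.5],0.2],[3.6,[0.4,5.6,8.5],0.2],[3.6,[0.4,5.6,8.7],0.2],[3.6,[0.4,5.6,8.7],0.2]]'
python3 - <<'E'
from h import *
print(state()["ee_rot"]); go([*lane(-83),64],-81.7)
s=vision.grab_frame("side")[:,:,::-1]; crop(s,290,80,390,200,5,"c23.png")
E
```

```text
time_s: 34.35
ee_pos: [604.4, 78.7, 117.2]
ee_rot: [-92.3, 0.7, -81.8]
force: [-0.4, 0.8, -2.4]
gripper_width: 39.3
[-92.34135914   0.74428785 -81.79143268]
cm [-0.04  5.32  0.16] turn -0.1 from [604.4  78.7 117.2] yaw -81.79 w 39.3 F [-0.4  0.8 -2.4] t 34.35
```

View pics/c23.png

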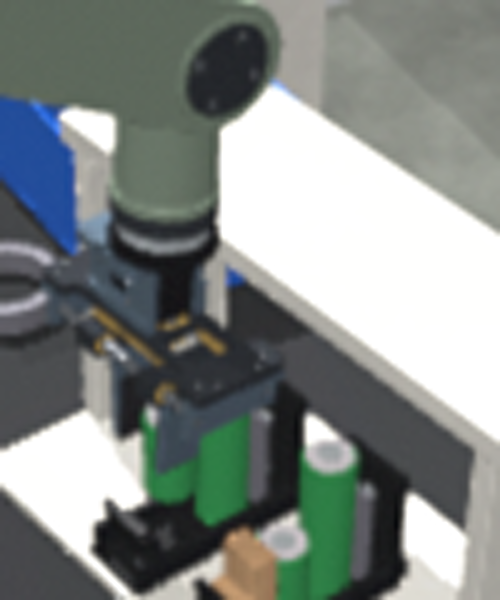

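```bash
python3 -m handwheel '[[3.6,[0,0,-0.3],0],[3.6,[0,1,-0.3],0],[3.6,[0,2.2,-0.3],0],[3.6,[0,3.4,-0.2],0],[3.6,[0,4.4,-0.2],0],[3.6,[0,4.8,-0.2],0],[3.6,[0,5.1,-0.2],0],[3.6,[0,5.1,-0.2],0]]'
python3 - <<'E'
from h import *
print(state()["ee_rot"]); go([*lane(-86.5),63],-81.7)
s=vision.grab_frame("side")[:,:,::-1]; crop(s,290,100,390,200,6,"c24.png")
E
```

```text
time_s: 35.2
ee_pos: [600.1, 78.9, 66.2]
ee_rot: [-92.3, 0.7, -81.8]
force: [-0.3, -0.5, -2.1]
gripper_width: 39.2
[-92.34810915   0.74473618 -81.7796608 ]
cm [-0.02  0.32  0.03] turn -0.1 from [600.1  78.9  66.2] yaw -81.78 w 39.2 F [-0.3 -0.5 -2.1] t 35.2
```

View pics/c24.png

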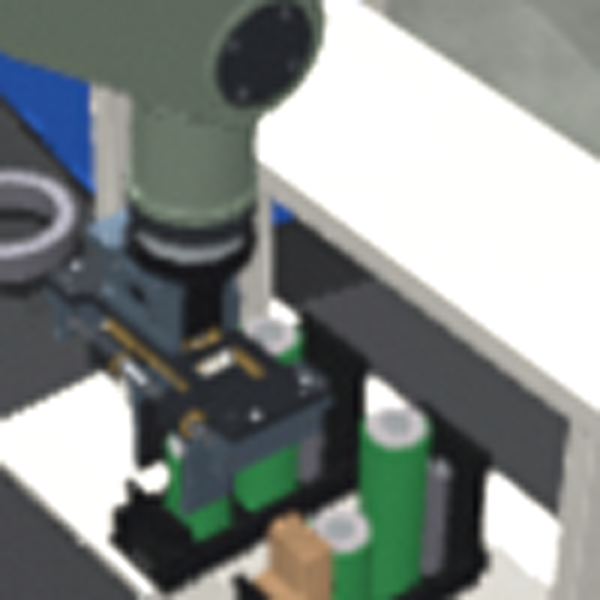

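```bash
python3 -m handwheel '[[3.6,[0,0.1,0],0],[3.6,[0,0.25,0],0],[3.6,[0,0.25,0],0],[4.5,[0,0.25,0],0],[5.5,[0,0.25,0],0],[6,[0,0.25,0],0],[6,[0,0.25,0],0]]'
python3 -m handwheel '[[6,[0,-1,0],0],[6,[0,-4,-0.3],0],[6,[0,-8,-0.3],0],[6,[0,-10,-3],0],[6,[0,-10,-8],0],[6,[0,-10,-13],0],[6,[0,-10,-13],0],[6,[0,-10,-13],0]]'
python3 - <<'E'
from h import *
print(state()["ee_rot"])
s=vision.grab_frame("side")[:,:,::-1]; cv2.imwrite("pics/side8.png",s);crop(s,290,100,390,200,6,"c25.png")
crop(s,300,205,340,255,10,"w2.png")
E
```

```text
time_s: 35.95
ee_pos: [600.0, 79.0, 64.2]
ee_rot: [-92.3, 0.7, -81.8]
force: [0.1, -0.5, 0.2]
gripper_width: 60.3
time_s: 36.75
ee_pos: [475.2, 59.5, 170.6]
ee_rot: [-92.2, 0.7, -81.8]
force: [1.2, 0.3, -0.4]
gripper_width: 59.8
[-92.2002746    0.73946299 -81.78670489]
```

View pics/c25.png

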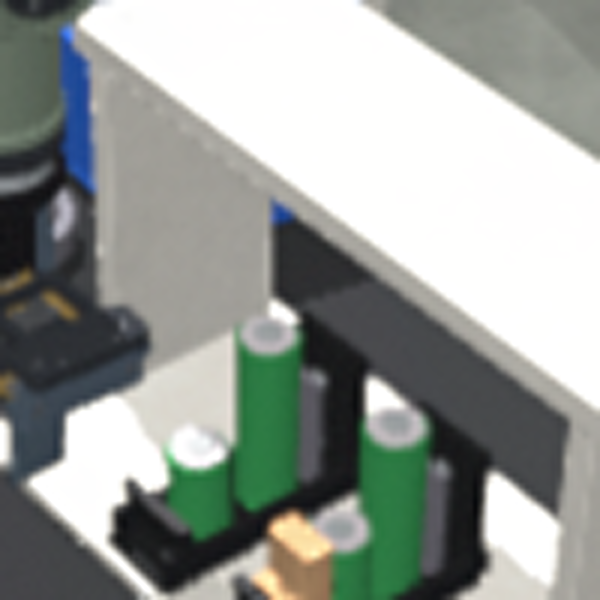

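View pics/w2.png

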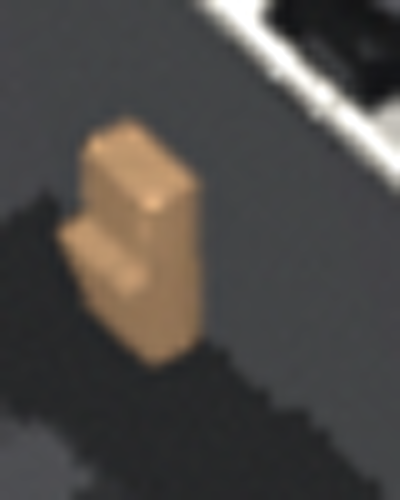

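Run:
```python
from h import *
print(onz("side",(314.1,221.7),80))
a=onz("side",(200/6+290,445/6+100),90)[:2];b=onz("side",(343/6+290,526/6+100),90)[:2];d=a-b;print("short rel full", d@u,d@v)
go([479.1,-102.5,120],9.3-90)
```

```text
[ 477.34807736 -103.63873885   80.        ]
short rel full -22.25266436307521 107.9902755820599
cm [16.15  4.92 -1.89] turn -1.1 from [476.6  59.7 170.5] yaw -81.78 w 59.8 F [-0.   0.4  0.3] t 36.8
```

```bash
python3 -m handwheel '[[6,[3,1,-1],-1],[6,[7,2,-1.9],-1.1],[6,[11,3.5,-1.9],-1.1],[6,[14.5,4.5,-1.9],-1.1],[6,[16.2,4.9,-1.9],-1.1],[6,[16.2,4.9,-1.9],-1.1],[6,[16.2,4.9,-1.9],-1.1]]'
python3 -c "
from h import *
print(state()['ee_rot']); go([479,-102.8,48],9.3-90)"
```

```text
time_s: 37.5
ee_pos: [480.3, -103.2, 120.2]
ee_rot: [-92.1, 0.8, -80.7]
force: [-0.0, 0.5, -0.0]
gripper_width: 59.9
[-92.1076891    0.79420163 -80.73582603]
cm [0.04 7.22 0.14] turn -0.0 from [ 480.3 -103.2  120.2] yaw -80.74 w 59.9 F [-0.   0.5 -0. ] t 37.5
```

```bash
python3 -m handwheel '[[6,[0,2,0.1],0],[6,[0,5,0.1],0],[6,[0,7,0.1],0],[6,[0,7.2,0.1],0],[6,[0,7.2,0.1],0],[3.2,[0,7.2,0.1],0],[3.2,[0,7.2,0.1],0],[3.2,[0,7.2,0.1],0],[3.2,[0,7.2,0.1],0]]' 50
python3 -m handwheel '[[3.2,[0,0,0],0],[3.2,[0,0,0],0]]'
python3 - <<'E'
from h import *
print(state()["ee_rot"]); go([479,-102.8,160],-81.7)
s=vision.grab_frame("side")[:,:,::-1]; crop(s,270,160,370,260,6,"c26.png")
E
```

```text
time_s: 38.4
ee_pos: [479.1, -102.5, 49.0]
ee_rot: [-92.0, 0.8, -80.7]
force: [0.1, 0.2, 2.3]
gripper_width: 36.0
time_s: 38.6
ee_pos: [479.1, -102.6, 49.1]
ee_rot: [-92.0, 0.8, -80.7]
force: [-0.1, -0.6, 0.2]
gripper_width: 35.8
[-92.00987808   0.75538696 -80.74095057]
cm [ -0.13 -11.08  -0.4 ] turn 1.0 from [ 479.1 -102.6   49.1] yaw -80.74 w 35.8 F [-0.1 -0.6  0.2] t 38.6
```

View pics/c26.png

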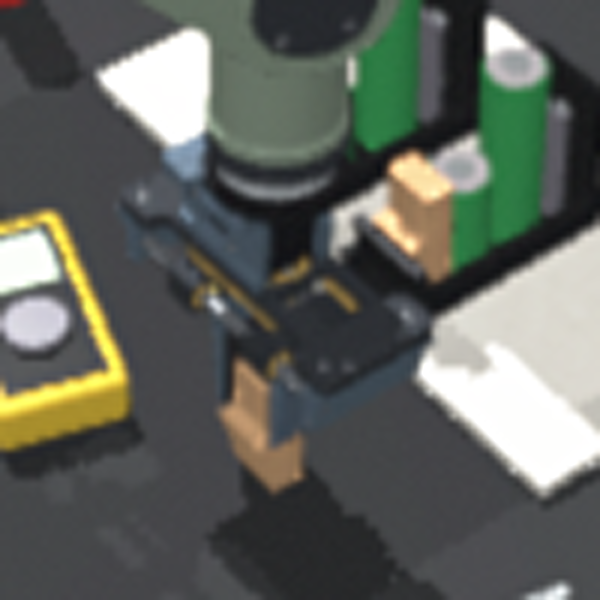

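```bash
python3 -c "
from h import *
go([*lane(-150),135],-81.7)"; python3 -m handwheel '[[3.2,[0,-2,0],0],[3.2,[0,-5,0],0],[3.2,[0,-8,0],1],[3.2,[0,-8.6,0],1],[3.2,[0,-8.6,0],1]]'
python3 -c "
from h import *
print(state()['ee_rot']); go([*lane(-140),130],-81.7)"
```

```text
cm [-16.22  -8.68   8.23] turn 1.0 from [ 479.1 -102.6   49. ] yaw -80.74 w 36.0 F [1.  0.4 1.1] t 38.65
time_s: 39.15
ee_pos: [482.7, -103.4, 135.5]
ee_rot: [-91.9, 0.7, -81.7]
force: [-0.1, 0.4, -1.5]
gripper_width: 35.4
[-91.92873009   0.68143463 -81.72940943]
cm [-16.37   0.44   8.93] turn -0.0 from [ 482.7 -103.4  135.5] yaw -81.73 w 35.4 F [-0.1  0.4 -1.5] t 39.15
```

```bash
python3 -m handwheel '[[3.2,[-3,0,1],0],[3.2,[-7,0,3],0],[3.2,[-11,0,5],0],[3.2,[-14,0.2,7],0],[3.2,[-16,0.3,8.5],0],[3.2,[-16.4,0.3,8.9],0],[3.2,[-16.4,0.3,8.9],0],[3.2,[-16.4,0.3,8.9],0]]'
python3 - <<'E'
from h import *
print(state()["ee_rot"]); go([*lane(-112),113],-81.7)
s=vision.grab_frame("side")[:,:,::-1]; crop(s,270,100,370,200,6,"c27.png")
E
```

```text
time_s: 39.95
ee_pos: [545.9, 70.8, 130.4]
ee_rot: [-92.1, 0.7, -81.8]
force: [0.1, 0.8, -0.0]
gripper_width: 35.9
[-92.08201188   0.65897577 -81.75838407]
cm [-0.03  1.64  3.01] turn -0.1 from [545.9  70.8 130.4] yaw -81.76 w 35.9 F [ 0.1  0.8 -0. ] t 39.95
```

View pics/c27.png

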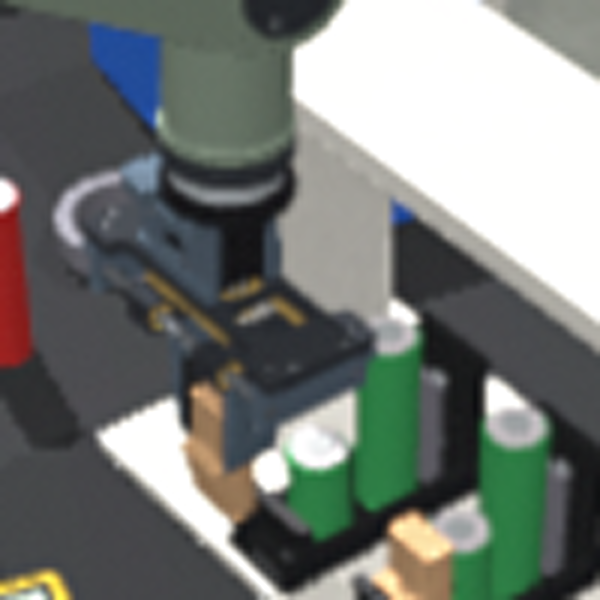

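```bash
python3 -m handwheel '[[3.2,[0,0.6,1],0],[3.2,[0,1.4,2],0],[3.2,[0,1.65,2.8],0],[3.2,[0,1.65,3.2],0],[3.2,[0,1.65,3.5],0],[3.2,[0,1.65,3.8],0],[3.2,[0,1.65,4.1],0],[3.2,[0,1.65,4.4],0],[3.2,[0,1.65,4.4],0]]'
python3 - <<'E'
from h import *
print(state()["ee_rot"]); go([*lane(-90),112.5],-81.7)
s=vision.grab_frame("side")[:,:,::-1]; crop(s,290,110,390,210,6,"c28.png")
E
```

```text
time_s: 40.9
ee_pos: [589.1, 77.0, 112.9]
ee_rot: [-92.0, 0.7, -81.8]
force: [-0.6, -0.2, -0.5]
gripper_width: 35.9
[-92.02579807   0.66089598 -81.78456576]
cm [-0.06  0.01  0.78] turn -0.1 from [589.1  77.  112.9] yaw -81.78 w 35.9 F [-0.6 -0.2 -0.5] t 40.9
```

View pics/c28.png

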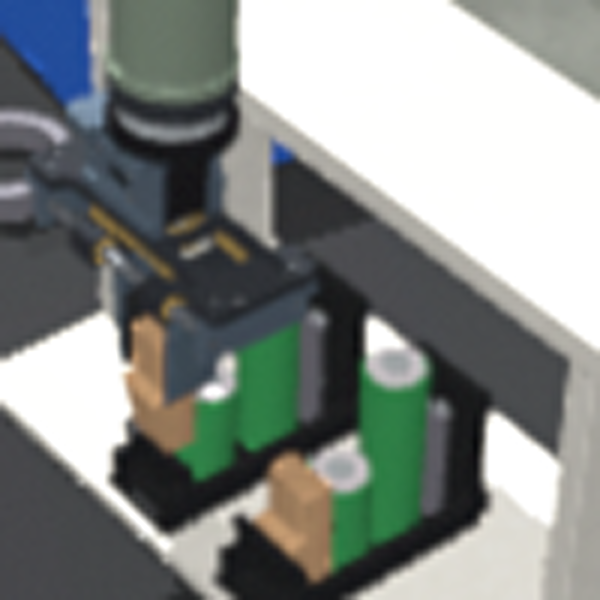

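```bash
python3 -m handwheel '[[3.2,[0,0,0.2],0],[3.2,[0,0,0.4],0],[3.2,[0,0,0.6],0],[3.2,[0,0,0.75],0],[3.2,[0,0,0.85],0],[3.2,[0,0,0.85],0]]'
python3 - <<'E'
from h import *
print(state()["ee_rot"]); go([*lane(-90),112.5],-81.7)
s=vision.grab_frame("side")[:,:,::-1]; crop(s,300,120,380,200,7,"c29.png")
E
```

```text
time_s: 41.55
ee_pos: [597.0, 78.2, 112.1]
ee_rot: [-92.1, 0.7, -81.8]
force: [-2.1, 0.2, -1.0]
gripper_width: 35.7
[-92.11401644   0.66338417 -81.78479117]
cm [-0.05 -0.04 -0.02] turn -0.1 from [597.   78.2 112.1] yaw -81.78 w 35.7 F [-2.1  0.2 -1. ] t 41.55
```

View pics/c29.png

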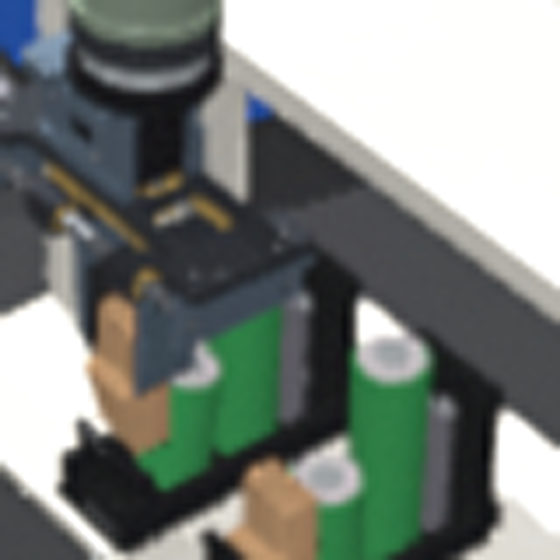

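```bash
python3 -m handwheel '[[3.2,[0,0,0.2],0],[3.2,[0,0,0.4],0],[3.2,[0,0,0.5],0],[3.2,[0,0,0.5],0]]'; python3 -m handwheel '[[3.2,[0,0,-0.4],0],[3.2,[0,0,-0.8],0],[3.2,[0,0,-0.8],0],[3.2,[0,0,-0.8],0]]'
python3 - <<'E'
from h import *
print(state()["ee_rot"]); go([*lane(-90),112.5],-81.7)
s=vision.grab_frame("side")[:,:,::-1]; crop(s,300,120,380,200,7,"c30.png")
E
```

```text
time_s: 42.0
ee_pos: [601.0, 78.8, 111.5]
ee_rot: [-92.2, 0.7, -81.8]
force: [-4.4, -1.4, -1.2]
gripper_width: 36.0
time_s: 42.4
ee_pos: [594.2, 77.8, 112.5]
ee_rot: [-92.1, 0.7, -81.8]
force: [-0.5, -0.0, -0.8]
gripper_width: 35.9
[-92.07034435   0.66223912 -81.78351551]
cm [-0.05 -0.    0.27] turn -0.1 from [594.2  77.8 112.5] yaw -81.78 w 35.9 F [-0.5 -0.  -0.8] t 42.4
```

View pics/c30.png

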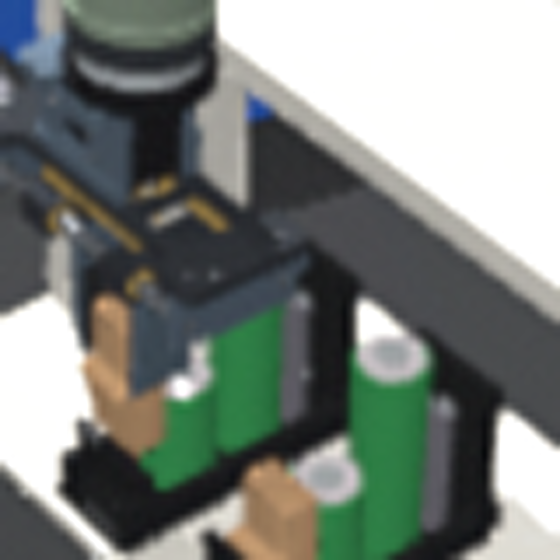

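```bash
python3 -m handwheel '[[3.2,[0,0,0.15],0],[3.2,[0,0,0.3],0],[3.2,[0,0,0.35],0],[3.2,[0,0.3,0.35],0],[3.2,[0,0.6,0.35],0],[3.2,[0,0.9,0.4],0],[3.2,[0,1.2,0.4],0],[3.2,[0,1.5,0.4],0],[3.2,[0,1.5,0.4],0]]'
python3 - <<'E'
from h import *
print(state()["ee_rot"]); go([*lane(-88),80],-81.7)
s=vision.grab_frame("side")[:,:,::-1]; crop(s,300,120,380,200,7,"c31.png")
E
```

```text
time_s: 43.35
ee_pos: [598.1, 78.5, 97.0]
ee_rot: [-92.0, 0.7, -81.8]
force: [1.1, -0.5, -1.4]
gripper_width: 35.8
[-92.02110425   0.6593829  -81.7827222 ]
cm [-0.02  1.7   0.13] turn -0.1 from [598.1  78.5  97. ] yaw -81.78 w 35.8 F [ 1.1 -0.5 -1.4] t 43.35
```

View pics/c31.png

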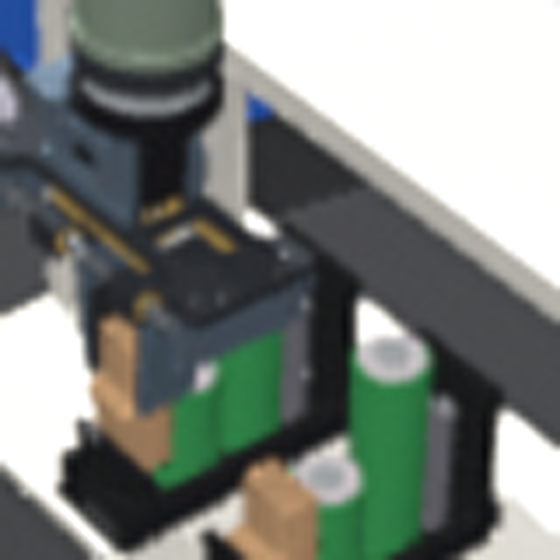

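```bash
python3 -m handwheel '[[3.2,[0,0,0.15],0],[3.2,[0,0,0.3],0],[3.2,[0,0.3,0.3],0],[3.2,[0,0.6,0.3],0],[3.2,[0,0.9,0.35],0],[3.2,[0,1.2,0.4],0],[3.2,[0,1.5,0.45],0],[3.2,[0,1.5,0.45],0]]'
python3 - <<'E'
from h import *
print(state()["ee_rot"]); go([*lane(-85),69],-81.7)
s=vision.grab_frame("side")[:,:,::-1]; crop(s,300,120,380,200,7,"c32.png")
E
```

```text
time_s: 44.2
ee_pos: [601.8, 79.3, 81.8]
ee_rot: [-92.1, 0.7, -81.8]
force: [-1.3, 0.5, 0.9]
gripper_width: 36.1
[-92.05128992   0.65614518 -81.77004226]
cm [-0.    1.28  0.04] turn -0.1 from [601.8  79.3  81.8] yaw -81.77 w 36.1 F [-1.3  0.5  0.9] t 44.2
```

View pics/c32.png

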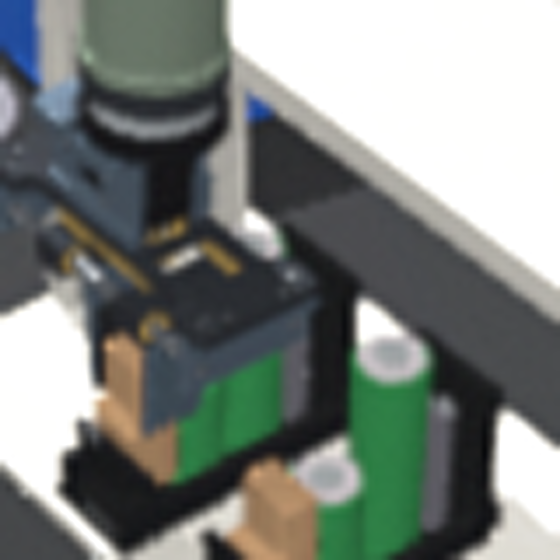

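```bash
python3 -m handwheel '[[3.2,[0,0.3,0.05],0],[3.2,[0,0.6,0.1],0],[3.2,[0,0.9,0.1],0],[3.2,[0,1.1,0.1],0],[3.2,[0,1.3,0.1],0],[3.2,[0,1.3,0.1],0]]'
python3 - <<'E'
from h import *
print(state()["ee_rot"]); go([*lane(-85),69],-81.7)
s=vision.grab_frame("side")[:,:,::-1]; crop(s,300,120,380,200,7,"c33.png")
E
```

```text
time_s: 44.85
ee_pos: [604.4, 79.7, 70.6]
ee_rot: [-91.7, 0.6, -81.7]
force: [0.1, 0.3, 8.0]
gripper_width: 36.1
[-91.74035932   0.63675471 -81.74866138]
cm [-0.01  0.17 -0.27] turn -0.0 from [604.4  79.7  70.6] yaw -81.75 w 36.1 F [0.1 0.3 8. ] t 44.85
```

View pics/c33.png

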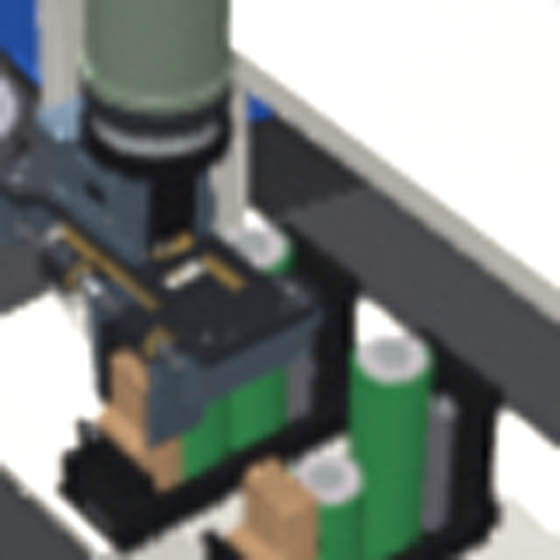

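```bash
python3 -m handwheel '[[3.2,[0,0.2,0],0],[3.2,[0,0.3,0],0],[3.2,[0,0.4,0],0],[3.2,[0,0.4,0],0]]'
```

```text
time_s: 45.3
ee_pos: [604.9, 79.8, 68.7]
ee_rot: [-91.6, 0.6, -81.7]
force: [-3.6, -0.1, 12.4]
gripper_width: 35.7
```

```bash
python3 -m handwheel '[[3.2,[0,0.2,0],0],[3.2,[0,0.35,0],0],[3.2,[0,0.35,0],0]]'
```

```text
time_s: 45.6
ee_pos: [605.0, 80.2, 68.4]
ee_rot: [-91.5, 0.7, -81.7]
force: [-6.5, 0.0, 19.0]
gripper_width: 35.6
```

```bash
python3 -m handwheel '[[3.8,[0,0,0],0],[4.5,[0,0,0],0],[5,[0,0,0],0],[5.5,[0,0,0],0],[5.5,[0,-1,-0.1],0],[5.5,[0,-4,-0.2],0],[5.5,[0,-7,-1],0],[5.5,[0,-9,-4],0],[5.5,[0,-9,-8],0],[5.5,[0,-9,-12],0]]'
python3 -m handwheel '[[5.5,[0,0,-1],0],[5.5,[0,0,-1],0]]'
python3 - <<'E'
from h import *
print(state()["ee_rot"])
s=vision.grab_frame("side")[:,:,::-1]; cv2.imwrite("pics/side9.png",s); crop(s,300,120,400,200,7,"c34.png")
t=vision.grab_frame("top")[:,:,::-1];cv2.imwrite("pics/top9.png",t); crop(t,250,110,370,230,5,"t34.png")
E
```

```text
time_s: 46.6
ee_pos: [488.2, 62.1, 162.7]
ee_rot: [-91.4, 0.7, -81.7]
force: [-0.4, -0.9, -0.7]
gripper_width: 54.9
time_s: 46.8
ee_pos: [477.4, 60.5, 164.0]
ee_rot: [-91.3, 0.7, -81.7]
force: [-0.3, -0.3, 0.8]
gripper_width: 55.1
[-91.31576263   0.65225644 -81.74877855]
```

View pics/c34.png

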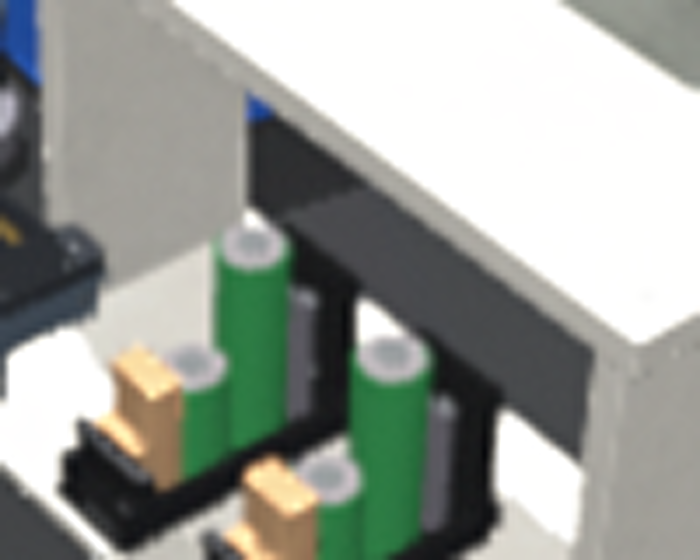

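View pics/t34.png

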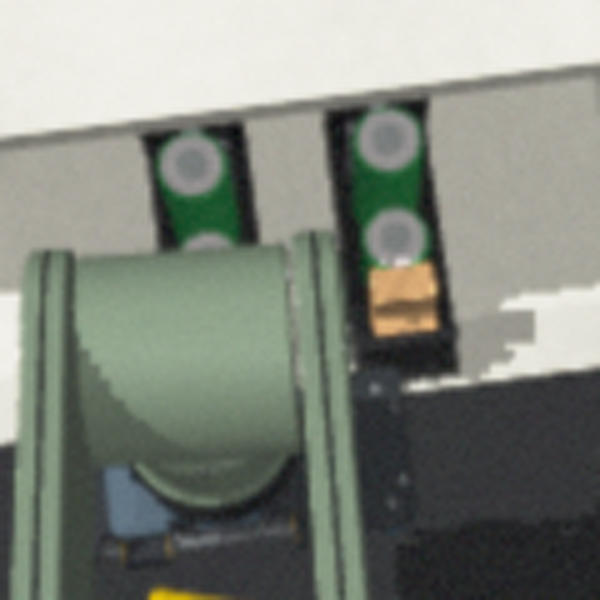

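Run:
```python
from h import *
for nm,x,z in(("tall",-15,150),("short",-55,90),("wedge",-85,100)):
    A=np.r_[lane(x),z];B=np.r_[lane(x,-110),z];print(nm,((proj("side",B)-proj("side",A))*7).round(1))
s=cv2.imread("pics/side9.png");f=lambda x0,y0,x1,y1:cv2.resize(s[y0:y1,x0:x1],None,fx=10,fy=10,interpolation=2)
a=f(308,160,346,200);b=f(327,176,365,216);cv2.imwrite("pics/cmp.png",np.hstack([a,b]))
```

```text
tall [[139.8 111. ]]
short [[135.1 114. ]]
wedge [[135.  115.9]]
```

View pics/cmp.png

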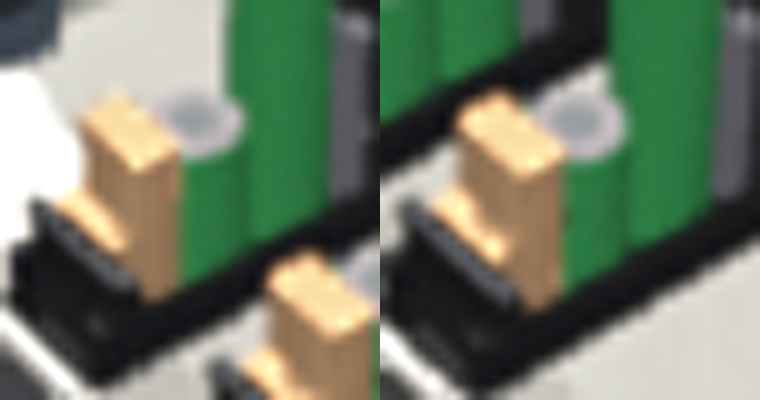

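```bash
python3 -c "
from workcell import job
print(job.job_done())"
```

```text
the job is handed in; nothing more can be done
None
```

The empty lane is filled and handed in at about 47 s: tall cell at the back against the pad, short cell in front of it, and the wedge driven down last.

**How it went in**
- **Tall cell:** the gripper cannot reach under the top board, so I set the cell down near the front of the lane. I then pushed it back with the wedge held in the gripper as a pusher. On the first push it tipped forward and appeared to rest on the pad. Further pushing slid its foot back until it stood upright again, at about x = -21 mm (-20 is ideal).
- **Short cell:** I placed it short of its position. I slid it home with the wedge, and it leaned briefly against the tall cell on the way.
- **Wedge:** I pressed it down until it stopped moving. Vertical force rose from 12 to 19 N over 0.3 mm, with its underside at about z = 19.4 mm against a floor at 20 mm.

**Last checks**
- In the side picture both cells and the wedge match the full lane to within about 1 pixel (roughly 3 mm).
- All parts stand upright, and the gripper was open and clear when I handed in.
- No measured force reached 20 N, and nothing showed contact with the white frame.

**Disagreements and gaps**
- **Lane position:** the two cameras disagreed by about 6 mm across the lane. I settled it by feeling for the lane wall with the tall cell; the result was closer to the top camera.
- **Tool tilt:** the tool had leaned by up to 2.4° by the end, which I allowed for in the clearances.
- **Top view:** the arm partly hid the finished lane from the top camera, so the final check of the short cell and wedge rests on the side view.
- **Other things on the bench:** I did not re-measure them at the end. I saw no sign that any had moved.

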